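Slide a brake pad along the rail into the measuring nest

TASK

With the fingertips, push the large brake pad that lies on the measuring plate straight across, near where it lies, until its long side is flat against the long rail; then slide it along the rail, keeping it flat against the rail, into the corner nest by the dial gauge until it is fully home against both the rail and the end stop. Never lift or tip the pad, and leave everything else where it is.

Things in the scene. Friction and masses are not known exactly. Their poses are not given: they have to be found in the camera images.
- gauge: Measuring plate, fixed to the bench: bare aluminium, 160 mm (its x) by 320 mm (its y, -165 to +155), 10 mm thick, with square steel bars on top, their tops at z = 26 mm. Origin: on the bench, 5 mm in +y from the plate's centre; x points away from the robot, z up. A dial gauge (52 mm across, top at z = 30) lies behind the end stop at x = 29, y = 168.
- rail (a point): Middle of the foot of the long rail's working face, on the plate's top: x = +50, y = 0, z = +10 mm in the plate's frame, axes as the plate's. The rail runs along y from -153 to +152 on the side away from the robot; its face looks to -x. 16 mm thick, stands 16 mm above the plate.
- stop (a point): Inner corner where the end stop meets the rail: x = +50, y = +120, z = +10 mm in the plate's frame. The stop's working face looks to -y and spans x -14 to +50; 16 mm high.
- lip (a point): Foot of the lip's inner face at its mouth: x = +3, y = +75, z = +10 mm in the plate's frame. The lip (y 75 to 120, 12 mm thick towards -x, 16 mm high) is parallel to the rail and leaves a channel 47 mm wide; a flared piece leads out from its mouth to about x = -19, y = 57. The nest can be entered only along the rail, from the -y side. The seated pad sticks 31 mm out of the channel.
- nest (a point): Where the centre of the pad's underside is when the pad is fully home in the corner: on the plate's top at x = +29, y = +82, z = +10 mm in the plate's frame; axes as the plate's.
- pad: Large brake pad, loose, 0.1-0.2 kg, flat on the plate: steel backing 6 mm thick, black lining 6 mm on top (x within 18.5, y within 28). 42 mm (x) by 76 mm (y, long); the end 10 mm are 26 wide, so each corner is notched 8 (x) by 10 (y). Origin: centre of underside. Either way round fits. Starts up to 25 degrees askew, away from the nest, its centre 39-64 mm short of its place against the rail.
- small_pad: Bystander: a smaller brake pad (34 by 50 mm, 12 high) lying on the bare bench, not on the plate. Origin: centre of its underside.
- spacer: Bystander: round aluminium tube spacer, 30 mm across, 35 mm high, standing loose on the plate outside the nest's lip. Origin: centre of its underside.
- nut: Bystander: small flanged steel nut, 24 mm across, 12 mm high, loose on the plate near the spacer, short of the nest's mouth and at the plate's edge. Origin: centre of its underside.
- spray: Bystander: bottle with a pale label and black cap, 60 mm across, 170 mm high, on the bench to the left. Origin: centre of its underside.
- tin: Bystander: steel tin, 80 mm across, 60 mm high, on the bench to the right. Origin: centre of its underside.
- driver: Bystander: screwdriver lying on the bench beyond the plate. Origin: below the middle of the tool.
- wrench: Bystander: wrench lying on the bench at the robot's left front. Origin: below the middle of the tool.
There are look-alikes about, which are no part of the job. Leave any purple, red or turquoise look-alike of the pad alone.

How it is judged:
On the way, in this order (a step that is already met when the one before it is completed fails the run):
1. the pad lies flat against the rail, still at least 97 mm short of its place (x of pad in the frame of gauge above 0.025 m and angle between the y axis of pad and the y axis of gauge, either way round below 0.09 rad and angle between pad's own z axis and vertical below 0.08 rad and y of pad in the frame of gauge below -0.015 m), for 0.1 s.
2. the pad slides along the rail, flat against it, before the nest's mouth (x of pad in the frame of gauge above 0.025 m and angle between the y axis of pad and the y axis of gauge, either way round below 0.09 rad and angle between pad's own z axis and vertical below 0.08 rad and y of pad in the frame of gauge between 0 and 0.034 m).
3. the pad is home in the corner (x of pad in the frame of gauge between 0.0255 and 0.032 m and y of pad in the frame of gauge between 0.0785 and 0.085 m and z of pad in the frame of gauge below 0.014 m and angle between the y axis of pad and the y axis of gauge, either way round below 0.07 rad and angle between pad's own z axis and vertical below 0.08 rad), for 0.2 s.
At the end, for the whole second after the job is handed in: Pad at rest, flat in the corner: within 3.5 mm of touching rail and end stop, within 4 degrees of parallel. It was first flat on the rail (within 4 mm, 5 degrees) at least 97 mm short of its place, and flat on the rail again somewhere between 82 and 48 mm short of it (all of step 3 and linear speed of pad below 0.01 m/s).
It fails at once if the pad is lifted more than 10 mm off the plate (z of pad in the frame of gauge above 0.02 m).
It fails at once if the pad is tipped by more than 17 degrees (angle between pad's own z axis and vertical above 0.3 rad).
It fails at once if a bystander is moved more than 20 mm (distance of any of small_pad, spacer, nut, spray, tin, driver, wrench from where it was at the start of the episode above 0.02 m).
It also fails if it takes over 45 s, if anything falls off the work surface, if the arm or the gripper's body presses on something with over 40 N, if the wrist force passes 120 N, or if a joint passes its speed limit or range.

ROBOT

A 6-joint arm with a two-finger parallel gripper is mounted at the origin on the work surface. World frame = base frame: x ahead of the robot, y to its left, z up, the work surface at z = 0. Lengths are in m, angles in rad, forces in N, time in s.
With the tool pointing down it reaches from about 0.35 to 0.775 m from the base axis. Payload 7.3 kg.
Tool frame: the origin (TCP) lies at the very end of the fingers, on their centre line; the grasp point (between the pads) lies 19 mm behind it; y points along the fingers, x is the direction in which the jaws open and shut, and the axes are right-handed (so a half turn about y gives the same grasp; the last joint's range is limited). The gripper opens to 92 mm and grips with 3 to 60 N. Pads are 19 mm wide; open, the fingers measure 130 mm over their backs; the gripper's body (75 mm by 190 mm) begins 47 mm behind the grasp point.
Start: joints at [-1.435, 0.342, 1.524, -0, 1.275, -0.146], TCP at [0.146, -0.504, 0.205] pointing down, gripper open.
Joint ranges: [-2.53, 2.53], [-0.77, 2.02], [0.04, 2.7], [-1, 4.14], [0.28, 2.66], [-3.11, 3.11]. Speed limits (rad/s): [2.57, 2.57, 3.14, 3.14, 3.14, 3.14].

INTERFACE

Orientations are given as [roll, pitch, yaw] about the fixed x, y, z axes, in that order (R = Rz(yaw) Ry(pitch) Rx(roll)).
In Python, from workcell import state, grab_frame, camera_model, hand_in gives the robot as it stands. The module is installed in compiled form; this text tells all that it offers.
- The arm moves only by the tool play_rows, never from a script. Its argument "increments" is a list of rows, each an object with "hand": the closure, from 0 (fully open) to 1 (shut); "delta_pos": the shift along the tool's x, y, z in m, a list of three; "rot": the turn, a rotation vector about the tool's x, y, z in rad, a list of three. In form: [{"hand": hand, "delta_pos": [tx, ty, tz], "rot": [ax, ay, az]}, ...]. A call has 1 to 5 rows; each row is the pose to reach, as a shift and turn from the pose commanded when the call began, along the tool's axes at that moment; what a row does not reach only later rows make up. A row lasts 1/12 s, in which the tool goes at most 41.7 mm and 7.16 degrees, less where a joint would pass 70% of its speed; a pose out of reach is approached as far as the arm can. A call with a gripper value outside its range is refused whole. The fingers move at their own pace and stop on an object; "squeeze" is the grip in N (left out, the last holds). Time passes only in rows, so rows that repeat a pose let the fingers close. It gives the time, the measured TCP pose, the force and the opening at its end, in the units of the state.
- state(): the state, without advancing time (a new reading comes with each control period).
- grab_frame(name): name is "scene" or "top" or "wrist"; returns the picture (384x512x3 uint8, red, green, blue); there is no depth.
- camera_model(name): a dict with "fov_y" (degrees; the focal length in pixels is half the picture's height over the tangent of half this angle, whatever the lens; pixels are square), "cx", "cy" (the principal point, pixels), "view" (4x4, takes a point from world to camera coordinates). Camera axes: x right, y up, looking along -z (the intrinsics and any distortion apply to the point x, -y, -z); pixel columns grow to the right and rows downward; lengths in m; the calibration is good to about 2 mm. A picture is of the moment at which its call begins: read the wrist's pose just before it. camera_model takes no time and is no camera call; for the wrist camera it gives the pose at the moment of the call.
- hand_in(): hands the job in, once; it reports no verdict.
The state is a dict: "t": time; "joint_positions": joint angles; "joint_velocities": joint speeds; "joint_efforts": joint torques, N m; "position": TCP position; "ee_rot": TCP orientation; "wrist_force": force on the tool from outside, world axes, zero at the start; "torque": the same for the moment, N m; "finger_gap": finger opening in m.
Only numpy, scipy, OpenCV 4.12 (cv2) and the standard library are available. Lean on these libraries where they do the work, as an engineer would, in place of code of your own. Each camera call takes 0.05 s, during which the arm holds its last target.

## Working session

There is one attempt and no reset: what is moved stays moved. The work goes in short steps, Python scripts to look and compute and a tool call to move; the robot and the scene stay as the last step left them, time stands still between calls to the robot, and variables do not carry over. Pictures are saved under pics/ and viewed, and the job is handed in when it is done.

Besides the shell and the picture viewer there is one more tool, called after ">>>" as name([rows], argument=value, ...), one row to a line, values as JSON. play_rows: Moves the arm, as the interface text tells. Its arguments: {"type":"object","properties":{"increments":{"type":"array","items":{"type":"object","properties":{"hand":{"type":"number"},"delta_pos":{"type":"array","items":{"type":"number"}},"rot":{"type":"array","items":{"type":"number"}}}}},"squeeze":{"type":"number"}},"required":["increments"]}

```bash
mkdir -p pics; python3 - <<'E'
from workcell import *
import cv2,json,numpy as np
print(state())
for n in ["top","scene","wrist"]:
    m=camera_model(n); print(n,m)
    if n!="wrist":
        cv2.imwrite(f"pics/{n}0.png",cv2.cvtColor(grab_frame(n),cv2.COLOR_RGB2BGR))
E
```

```text
{'t': 0.0, 'joint_positions': array([-1.43499026e+00,  3.42713235e-01,  1.52497738e+00, -1.01729428e-05,
        1.27537743e+00, -1.46001433e-01]), 'joint_velocities': array([-5.50187020e-05,  7.30490765e-04, -6.95962200e-06,  5.85270805e-04,
       -1.55880417e-03, -1.46343662e-03]), 'joint_efforts': array([ 2.15792687e-03, -4.31243241e+01, -2.44216830e+01,  7.19082006e-02,
        5.59119531e-02, -1.11257125e-04]), 'position': array([ 0.1459591 , -0.5038703 ,  0.20396373]), 'ee_rot': array([-1.57059131e+00,  1.46111064e-03, -1.28898571e+00]), 'wrist_force': array([ 0.7505433 ,  0.23260062, -0.88594697]), 'torque': array([-0.04340394,  0.0278877 , -0.00264018]), 'finger_gap': 0.09171336145156898}
top {'fov_y': 45.31288784995505, 'cx': 252.62247579315886, 'cy': 188.1604278757495, 'view': array([[ 0.0301931 , -0.99945706, -0.01318963,  0.01215242],
       [ 0.98768186,  0.02780527,  0.15398513, -0.58004756],
       [-0.15353478, -0.01767645,  0.98798513, -1.48524697],
       [ 0.        ,  0.        ,  0.        ,  1.        ]])}
scene {'fov_y': 53.924165556858256, 'cx': 251.16297905189222, 'cy': 190.57226962251173, 'view': array([[ 0.37025839,  0.92880442, -0.01520134, -0.22520504],
       [-0.50551543,  0.21519367,  0.83555121,  0.27335991],
       [ 0.77933489, -0.30168533,  0.54920223, -1.41127578],
       [ 0.        ,  0.        ,  0.        ,  1.        ]])}
wrist {'fov_y': 58.82543867983048, 'cx': 252.57771380416318, 'cy': 193.58741858989126, 'view': array([[ 0.27838401, -0.96046875, -0.00145632, -0.52451729],
       [ 0.92364554,  0.26812631, -0.27383789,  0.03364244],
       [ 0.26340321,  0.07488697,  0.96177476, -0.38991852],
       [ 0.        ,  0.        ,  0.        ,  1.        ]])}
```

View pics/top0.png

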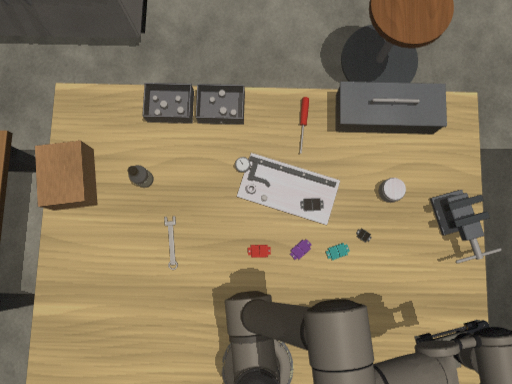

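View pics/scene0.png

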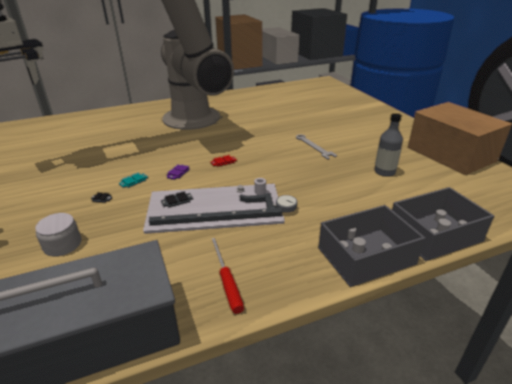

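```bash
cat > h.py <<'E'
import numpy as np,cv2
from workcell import *
def cam(n):
    m=camera_model(n); f=192/np.tan(np.radians(m['fov_y']/2)); return m['view'],f,m['cx'],m['cy']
def proj(P,c):
    V,f,cx,cy=c; P=np.atleast_2d(P); q=P@V[:3,:3].T+V[:3,3]
    return np.c_[cx+f*q[:,0]/-q[:,2], cy-f*q[:,1]/-q[:,2]]
def unproj(uv,z,c):
    V,f,cx,cy=c; R=V[:3,:3]; o=-R.T@V[:3,3]
    out=[]
    for u,v in np.atleast_2d(uv):
        d=R.T@np.array([(u-cx)/f,-(v-cy)/f,-1]); out.append(o+d*(z-o[2])/d[2])
    return np.array(out)
E
python3 - <<'E'
from h import *
im=cv2.imread('pics/top0.png')
cv2.imwrite('pics/top0c.png',cv2.resize(im[140:270,225:385],None,fx=5,fy=4.6 if 0 else 4.6,interpolation=cv2.INTER_CUBIC))
c=cam('top')
print(unproj([[312,204],[262,201],[242,164],[364,235],[254,156],[338,184],[329,222],[238,195]],0.01,c).round(3))
E
```

```text
[[ 0.536 -0.173  0.01 ]
 [ 0.542 -0.003  0.01 ]
 [ 0.668  0.069  0.01 ]
 [ 0.437 -0.347  0.01 ]
 [ 0.697  0.028  0.01 ]
 [ 0.607 -0.26   0.01 ]
 [ 0.477 -0.23   0.01 ]
 [ 0.56   0.079  0.01 ]]
```

View pics/top0c.png

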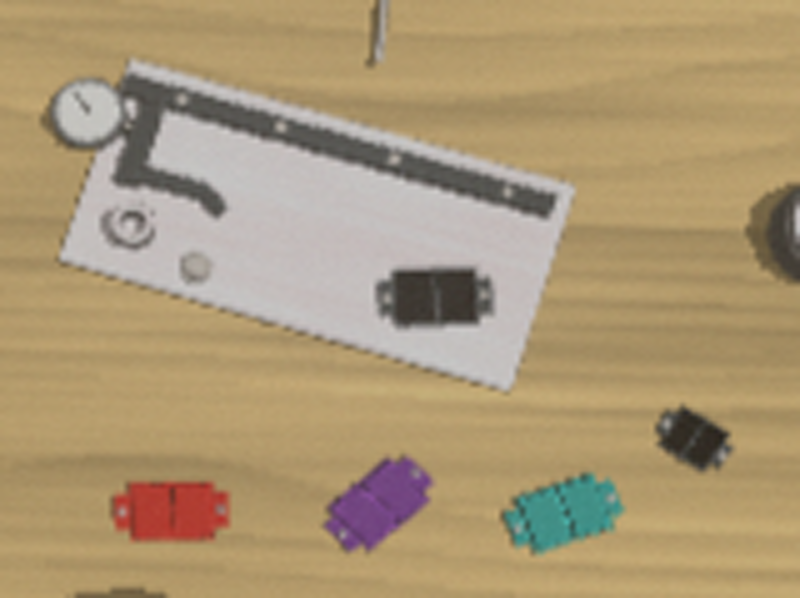

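```bash
cat >> h.py <<'E'
from scipy.spatial.transform import Rotation as Ro
def ee(s): return Ro.from_euler('xyz',s['ee_rot']).as_matrix()
def to(p,yaw=None):
    s=state(); R=ee(s); d=R.T@(np.array(p)-s['position'])
    print('dpos',d.round(4),'n',np.linalg.norm(d)/.0417)
    if yaw is not None:
        Rt=Ro.from_euler('xyz',[-np.pi/2,0,yaw]).as_matrix(); print('rot',Ro.from_matrix(R.T@Rt).as_rotvec().round(4))
E
python3 - <<'E'
from h import *
V=camera_model('wrist')['view']; s=state(); R=ee(s)
print('cam in tool',R.T@(-V[:3,:3].T@V[:3,3]-s['position']),'look',R.T@(-V[2,:3]),'up',R.T@V[1,:3])
to([0.53,-0.10,0.24],np.radians(-107.4))
E
```

```text
cam in tool [ 0.00019812 -0.17940771  0.07453579] look [-5.04395229e-05  9.61728059e-01 -2.74005727e-01] up [-3.15315461e-04  2.74005699e-01  9.61728017e-01]
dpos [-0.2812 -0.0355  0.4812] n 13.393170772558163
rot [ 2.000e-04  5.855e-01 -1.300e-03]
```

>>> play_rows([
  {"hand":0.3,"delta_pos":[-0.02,-0.015,0.036],"rot":[0,0.117,0]},
  {"hand":0.3,"delta_pos":[-0.04,-0.03,0.072],"rot":[0,0.234,0]},
  {"hand":0.3,"delta_pos":[-0.06,-0.045,0.106],"rot":[0,0.351,0]},
  {"hand":0.3,"delta_pos":[-0.08,-0.05,0.142],"rot":[0,0.468,0]},
  {"hand":0.3,"delta_pos":[-0.1,-0.055,0.178],"rot":[0,0.585,0]},
])

```text
t: 0.52
position: [0.2802, -0.3678, 0.2585]
ee_rot: [-1.57, -0.001, -1.861]
wrist_force: [0.6, -0.6, -1.0]
finger_gap: 0.0658
```

```bash
python3 - <<'E'
from h import *
print(state())
to([0.52,-0.09,0.25],np.radians(-107.4))
E
```

```text
{'t': 0.5167, 'joint_positions': array([-1.08599511e+00,  1.85084010e-01,  1.58788203e+00,  1.22886464e-04,
        1.36764488e+00,  7.75468346e-01]), 'joint_velocities': array([ 8.93238882e-01, -1.64227261e-01,  7.96950945e-02,  1.56622969e-03,
        9.33955020e-02,  2.18176138e+00]), 'joint_efforts': array([-5.28367907e+00, -3.64545500e+01, -2.52995843e+01, -3.22823413e-02,
        8.70409305e-02, -2.91974857e+00]), 'position': array([ 0.28015321, -0.3678489 ,  0.25849882]), 'ee_rot': array([-1.57002310e+00, -6.16771528e-04, -1.86148843e+00]), 'wrist_force': array([ 0.58256714, -0.60083456, -0.98964705]), 'torque': array([ 0.03620549,  0.05635945, -0.0423016 ]), 'finger_gap': 0.06578468307650494}
dpos [-0.3349  0.0084  0.1501] n 8.804543316839402
rot [-0.0008  0.013   0.0006]
```

>>> play_rows([
  {"hand":0.3,"delta_pos":[-0.035,0,0.016],"rot":[0,0,0]},
  {"hand":0.3,"delta_pos":[-0.07,0,0.032],"rot":[0,0,0]},
  {"hand":0.3,"delta_pos":[-0.105,0,0.048],"rot":[0,0,0]},
  {"hand":0.3,"delta_pos":[-0.14,0,0.064],"rot":[0,0,0]},
  {"hand":0.3,"delta_pos":[-0.175,0,0.08],"rot":[0,0,0]},
])

```text
t: 0.93
position: [0.4058, -0.222, 0.2576]
ee_rot: [-1.571, 0.0, -1.856]
wrist_force: [0.9, -0.5, 0.6]
finger_gap: 0.0638
```

>>> play_rows([
  {"hand":0.3,"delta_pos":[-0.035,0,0.016],"rot":[0,0,0]},
  {"hand":0.3,"delta_pos":[-0.07,0,0.03],"rot":[0,0,0]},
  {"hand":0.3,"delta_pos":[-0.105,0,0.045],"rot":[0,0,0]},
  {"hand":0.3,"delta_pos":[-0.14,0,0.06],"rot":[0,0,0]},
  {"hand":0.3,"delta_pos":[-0.155,0,0.07],"rot":[0,0,0]},
])

```text
t: 1.35
position: [0.5174, -0.0909, 0.2574]
ee_rot: [-1.571, 0.001, -1.853]
wrist_force: [-0.1, -0.0, -0.9]
finger_gap: 0.0643
```

```bash
python3 - <<'E'
from h import *
import pickle
s=state(); c=cam('wrist'); f=grab_frame('wrist'); c2=cam('wrist')
print(s['position'],s['ee_rot'],abs(c[0]-c2[0]).max(),s['joint_velocities'].round(3))
cv2.imwrite('pics/w1.png',cv2.cvtColor(f,cv2.COLOR_RGB2BGR)); pickle.dump((s,c),open('w1.pkl','wb'))
E
```

```text
[ 0.5173698  -0.09086985  0.25735322] [-1.57130345e+00  1.36883326e-03 -1.85262017e+00] 0.0015277045355277519 [ 0.314  0.254 -0.353 -0.032  0.106  0.303]
```

View pics/w1.png

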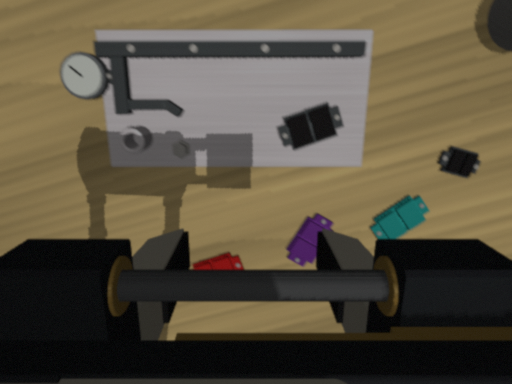

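The wrist view shows: plate corners ≈(95,30), (372,30), (361,165), (109,165); rail along the top at row 48; dial at (83,75); black pad on the plate at (311,126). Candidates: black (311,126) on plate, small black (459,161) on bench, purple (311,239), turquoise (399,217), red (218,263). Only (311,126) is black, large and on the plate; I confirm it in a crop.

```bash
python3 - <<'E'
from h import *
import pickle
s=state(); c=cam('wrist'); f=grab_frame('wrist'); c2=cam('wrist')
print(s['position'],s['ee_rot'],abs(c[0]-c2[0]).max())
im=cv2.cvtColor(f,cv2.COLOR_RGB2BGR)
cv2.imwrite('pics/w2.png',im); pickle.dump((s,c),open('w2.pkl','wb'))
cv2.imwrite('pics/w2c.png',cv2.resize(im[20:180,240:390],None,fx=3.7,fy=3.7,interpolation=cv2.INTER_CUBIC))
cv2.imwrite('pics/w2d.png',cv2.resize(im[20:180,50:250],None,fx=3.7,fy=3.7,interpolation=cv2.INTER_CUBIC))
uv=[[95,30],[372,30],[361,165],[109,165]]
P=unproj(uv,0.01,c); print(P.round(4))
for i in range(4): print(np.linalg.norm(P[i]-P[i-1]))
E
```

```text
[ 0.51872202 -0.09038338  0.25707987] [-1.57066171  0.00203486 -1.85158227] 0.002590191949030332
[[ 0.7111  0.0431  0.01  ]
 [ 0.6231 -0.2619  0.01  ]
 [ 0.472  -0.2195  0.01  ]
 [ 0.5606  0.0886  0.01  ]]
0.15721436813990083
0.317359761248659
0.15690507294006256
0.3205751002483411
```

View pics/w2c.png

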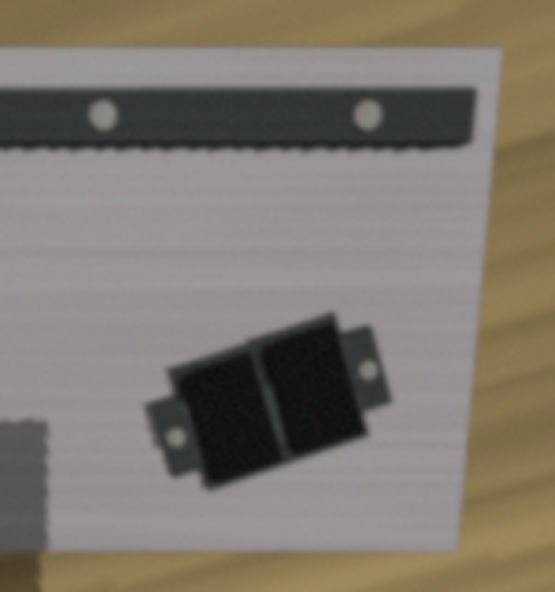

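View pics/w2d.png

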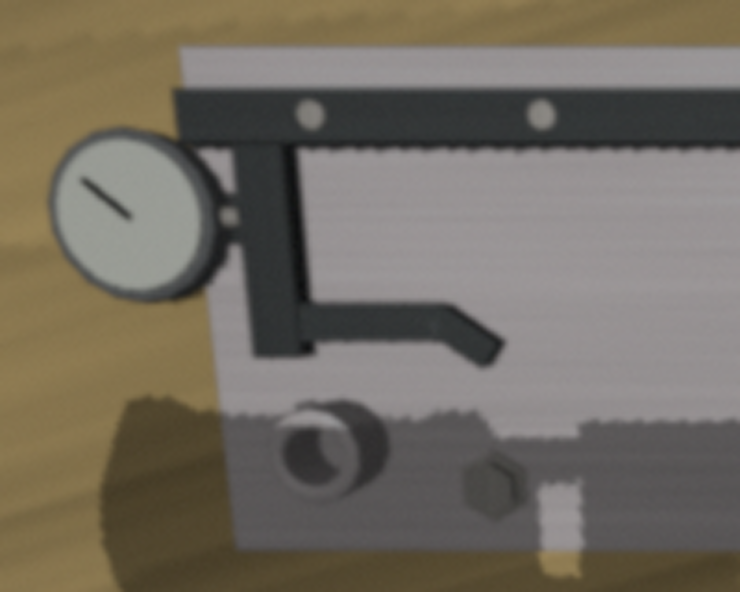

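```bash
cat >> h.py <<'E'
def rt(p,X,z0=0):
    c_,s_=np.cos(p[2]),np.sin(p[2]); X=np.atleast_2d(X)
    return np.c_[p[0]+c_*X[:,0]-s_*X[:,1], p[1]+s_*X[:,0]+c_*X[:,1], X[:,2]+z0]
def W(g,x,y,z=0): return rt(g,np.array([[x,y,z]])/1000)[0]
E
python3 - <<'E'
from h import *
import pickle
from scipy.optimize import least_squares
s,c=pickle.load(open('w2.pkl','rb'))
uvR=lambda a:np.array(a)/3.7+[240,20]; uvL=lambda a:np.array(a)/3.7+[50,20]
uv=np.vstack([uvR([[502,47],[457,550],[476,88]]),uvL([[180,46],[237,550],[175,89],[292,143]])])-0.36
X=np.array([[80,-165,10],[-80,-165,10],[66,-153,26],[80,155,10],[-80,155,10],[66,152,26],[50,120,26]])/1000
r=least_squares(lambda p:(proj(rt(p,X),c)-uv).ravel(),[0.585,-0.09,-.3])
print(r.x,np.degrees(r.x[2]));print(r.fun.reshape(-1,2).round(2))
# with camera offset freedom: z offset too
g=r.x; np.save('g.npy',g)
uvp=uvR([[372,326],[391,402],[145,404],[172,477],[335,314],[368,434],[210,489]])-0.36
Xp=np.array([[13,-38,6],[-13,-38,6],[13,38,6],[-13,38,6],[18.5,-28,12],[-18.5,-28,12],[-18.5,28,12]])/1000
r=least_squares(lambda p:(proj(rt(p,Xp,.01),c)-uvp).ravel(),[0.535,-0.17,-.0])
print(r.x,np.degrees(r.x[2]-g[2]));print(r.fun.reshape(-1,2).round(2))
p=r.x; d=p[:2]-g[:2]; cg,sg=np.cos(g[2]),np.sin(g[2]); print('pad in gauge',cg*d[0]+sg*d[1],-sg*d[0]+cg*d[1])
# top cam check
ct=cam('top'); print(proj(rt(g,X),ct).round(1)); 
E
```

```text
[ 0.58821344 -0.08606558 -0.28124586] -16.114201055196677
[[ 1.55 -0.13]
 [ 1.06  0.9 ]
 [ 1.52 -0.09]
 [-0.3   0.02]
 [-0.22  0.57]
 [-1.01 -0.5 ]
 [-2.49  0.29]]
[ 0.53443752 -0.1696084   0.06218647] 19.67722353064241
[[-0.72 -0.35]
 [-0.08 -0.14]
 [ 0.35  0.18]
 [-0.31  0.51]
 [ 1.06  1.45]
 [ 0.62 -1.16]
 [-0.95 -0.52]]
pad in gauge -0.028475538274528953 -0.09518610561308141
[[340.  180.6]
 [326.7 225.4]
 [336.2 182.6]
 [250.5 152.8]
 [236.1 196.6]
 [250.  155.8]
 [257.5 162.9]]
```

Confirmed: black large pad on the plate, at about gauge (−28, −95) mm and 20° askew. Next, move behind it on the robot side.

```bash
cat >> h.py <<'E'
def tg(x,y,z):
    g=np.load('g.npy'); s=state(); d=rt([0,0,0],[[0,0,0]])
    q=s['position'][:2]-g[:2]; cg,sg=np.cos(g[2]),np.sin(g[2])
    print('tcp in gauge mm',np.round([1e3*(cg*q[0]+sg*q[1]),1e3*(-sg*q[0]+cg*q[1]),1e3*s['position'][2]],1),'F gauge',np.round([cg*s['wrist_force'][0]+sg*s['wrist_force'][1],-sg*s['wrist_force'][0]+cg*s['wrist_force'][1],s['wrist_force'][2]],1),'gap',s['finger_gap'],'t',s['t'])
    w=W(g,x,y,0); to([w[0],w[1],z/1000],g[2]-np.pi/2)
E
python3 -c "
from h import *
tg(-84,-95,60)"
```

```text
tcp in gauge mm [-66.5 -25.6 256.9] F gauge [-0.1 -0.4  0.1] gap 0.06422635134514251 t 1.45
dpos [ 0.0695  0.1969 -0.0173] n 5.024405441887936
rot [ 0.0009  0.0005 -0.0006]
```

>>> play_rows([
  {"hand":0.8,"delta_pos":[0.014,0.035,-0.004],"rot":[0,0,0]},
  {"hand":0.8,"delta_pos":[0.028,0.07,-0.008],"rot":[0,0,0]},
  {"hand":0.8,"delta_pos":[0.042,0.105,-0.011],"rot":[0,0,0]},
  {"hand":0.8,"delta_pos":[0.056,0.14,-0.014],"rot":[0,0,0]},
  {"hand":0.8,"delta_pos":[0.07,0.175,-0.018],"rot":[0,0,0]},
])

```text
t: 1.87
position: [0.4777, -0.1579, 0.0814]
ee_rot: [-1.571, -0.0, -1.856]
wrist_force: [1.2, -1.1, -0.1]
finger_gap: 0.0354
```

>>> play_rows([
  {"hand":0.8,"delta_pos":[0,0.01,0],"rot":[0,0,0]},
  {"hand":0.8,"delta_pos":[0,0.02,0],"rot":[0,0,0]},
  {"hand":0.8,"delta_pos":[0,0.02,0],"rot":[0,0,0]},
  {"hand":0.8,"delta_pos":[0,0.02,0],"rot":[0,0,0]},
])

```text
t: 2.2
position: [0.4798, -0.1569, 0.0638]
ee_rot: [-1.569, -0.0, -1.855]
wrist_force: [0.2, -0.0, -0.6]
finger_gap: 0.0188
```

```bash
python3 -c "
from h import *
tg(-84,-95,12.5)
cv2.imwrite('pics/w3.png',cv2.cvtColor(grab_frame('wrist'),cv2.COLOR_RGB2BGR))"
```

```text
tcp in gauge mm [-84.5 -98.2  63.8] F gauge [ 0.2  0.  -0.6] gap 0.01883823966785121 t 2.2
dpos [-0.0032  0.0513  0.0004] n 1.2324975743329973
rot [-0.0017 -0.0034  0.0003]
```

View pics/w3.png

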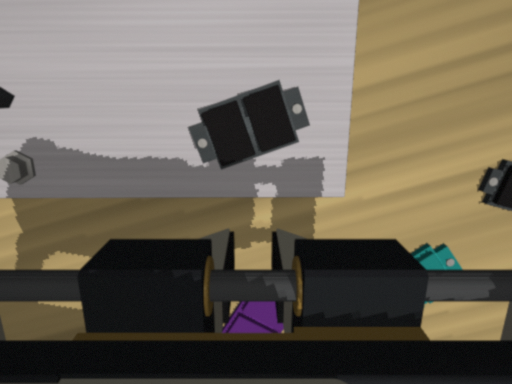

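```bash
python3 -c "
from h import *
import pickle
s,c=pickle.load(open('w2.pkl','rb'));g=np.load('g.npy')
P=unproj([[321,214],[333,222],[288,260],[399,195],[429,205]],0.012,c)[:,:2]-g[:2];a=g[2]
print(np.c_[np.cos(a)*P[:,0]+np.sin(a)*P[:,1],-np.sin(a)*P[:,0]+np.cos(a)*P[:,1]].round(3))"
```

```text
[[-0.14  -0.113]
 [-0.151 -0.129]
 [-0.207 -0.071]
 [-0.114 -0.212]
 [-0.127 -0.253]]
```

>>> play_rows([
  {"hand":0.8,"delta_pos":[-0.003,0.02,0],"rot":[0,0,0]},
  {"hand":0.8,"delta_pos":[-0.003,0.037,0],"rot":[0,0,0]},
  {"hand":0.8,"delta_pos":[-0.003,0.047,0],"rot":[0,0,0]},
  {"hand":0.8,"delta_pos":[-0.003,0.05,0],"rot":[0,0,0]},
  {"hand":0.8,"delta_pos":[-0.003,0.05,0],"rot":[0,0,0]},
])

```text
t: 2.67
position: [0.4801, -0.1538, 0.0131]
ee_rot: [-1.571, -0.0, -1.855]
wrist_force: [-0.2, 0.6, -1.1]
finger_gap: 0.018
```

```bash
python3 -c "
from h import *
tg(-40,-95,12.5)"
```

```text
tcp in gauge mm [-85.1 -95.1  13.1] F gauge [-0.4  0.6 -1.1] gap 0.018012943757735895 t 2.6667
dpos [-0.0002  0.0006  0.0451] n 1.0811426679639227
rot [-0.0003 -0.0031  0.0001]
```

>>> play_rows([
  {"hand":0.8,"delta_pos":[0,0,0.007],"rot":[0,0,0]},
  {"hand":0.8,"delta_pos":[0,0,0.014],"rot":[0,0,0]},
  {"hand":0.8,"delta_pos":[0,0,0.02],"rot":[0,0,0]},
  {"hand":0.8,"delta_pos":[0,0,0.025],"rot":[0,0,0]},
  {"hand":0.8,"delta_pos":[0,0,0.03],"rot":[0,0,0]},
])

```text
t: 3.08
position: [0.5095, -0.1627, 0.0131]
ee_rot: [-1.57, -0.0, -1.856]
wrist_force: [0.4, 1.3, 0.3]
finger_gap: 0.0182
```

>>> play_rows([
  {"hand":0.8,"delta_pos":[0,0,0.004],"rot":[0,0,0]},
  {"hand":0.8,"delta_pos":[0,0,0.008],"rot":[0,0,0]},
  {"hand":0.8,"delta_pos":[0,0,0.012],"rot":[0,0,0]},
  {"hand":0.8,"delta_pos":[0,0,0.016],"rot":[0,0,0]},
  {"hand":0.8,"delta_pos":[0,0,0.02],"rot":[0,0,0]},
])

```text
t: 3.5
position: [0.528, -0.1681, 0.0127]
ee_rot: [-1.571, -0.0, -1.856]
wrist_force: [-0.6, -1.0, -0.2]
finger_gap: 0.0186
```

```bash
python3 -c "
from h import *
tg(-2,-95,12.5)
cv2.imwrite('pics/w4.png',cv2.cvtColor(grab_frame('wrist'),cv2.COLOR_RGB2BGR))"
```

```text
tcp in gauge mm [-35.1 -95.5  12.7] F gauge [-0.3 -1.1 -0.2] gap 0.018579270492917504 t 3.5
dpos [-0.0006  0.0002  0.0331] n 0.7929836178424502
rot [ 0.0001 -0.0036  0.0001]
```

View pics/w4.png

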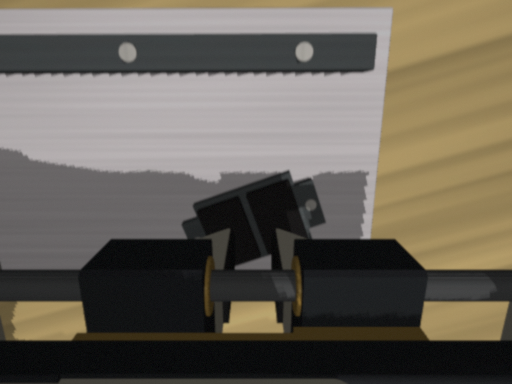

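```bash
cat >> h.py <<'E'
def grab(n):
    import pickle
    s=state(); c=cam('wrist'); f=grab_frame('wrist'); im=cv2.cvtColor(f,cv2.COLOR_RGB2BGR); cv2.imwrite(f'pics/{n}.png',im); pickle.dump((s,c),open(n+'.pkl','wb')); return im,c
def ingauge(P):
    g=np.load('g.npy'); P=np.atleast_2d(P)[:,:2]-g[:2]; a=g[2]
    return 1e3*np.c_[np.cos(a)*P[:,0]+np.sin(a)*P[:,1],-np.sin(a)*P[:,0]+np.cos(a)*P[:,1]]
E
python3 -c "
from h import *
im,c=grab('w5')
cv2.imwrite('pics/w5c.png',cv2.resize(im[0:280,150:400],None,fx=2.1*1.5,fy=2.1,interpolation=cv2.INTER_CUBIC) if 0 else cv2.resize(im[140:280,150:400],None,fx=3.2,fy=3.2,interpolation=cv2.INTER_CUBIC))
print(ingauge(unproj([[290,172],[195,205],[312,180],[325,220]],.016,c)).round(1))
print(ingauge(unproj([[376,34],[374,70]],.026,c)).round(1))
"
```

```text
[[   1.9 -115.3]
 [ -16.2  -64.2]
 [  -2.5 -127.2]
 [ -25.1 -135.3]]
[[  67.1 -151.1]
 [  51.9 -151.6]]
```

View pics/w5c.png

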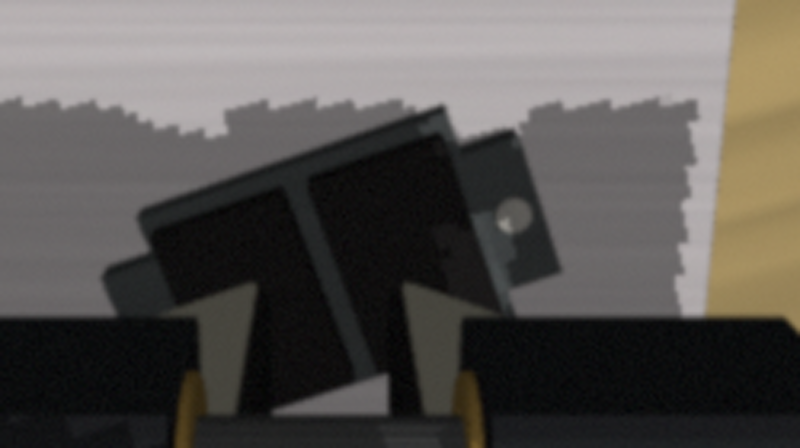

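```bash
python3 -c "
from h import *
import pickle
s,c=pickle.load(open('w5.pkl','rb'))
R=ee(s)
for q in [[0,0,0],[.009,0,0],[.009,0,.0095],[-.009,0,.0095],[.009,-.02,.0095],[.009,-.04,.0095],[.009,-.04,-.0095],[.009,-.06,0.0095]]: print(q,proj(s['position']+R@q,c))
print(ingauge(unproj([[234,268],[271,257]],.016,c)),s['wrist_force'],s['position'])
"
```

```text
[0, 0, 0] [[252.84968419 233.31313209]]
[0.009, 0, 0] [[268.73119108 233.32101287]]
[0.009, 0, 0.0095] [[268.95745111 217.52281362]]
[-0.009, 0, 0.0095] [[236.76051892 217.50748751]]
[0.009, -0.02, 0.0095] [[270.77651568 231.12456309]]
[0.009, -0.04, 0.0095] [[273.05615359 248.17017224]]
[0.009, -0.04, -0.0095] [[272.36446544 285.96137828]]
[0.009, -0.06, 0.0095] [[275.99663933 270.15715995]]
[[ -54.2607668   -84.69615525]
 [ -47.39845839 -105.85052992]] [ 1.16542088 -1.18872288  0.82984942] [ 0.52882584 -0.16839476  0.01283496]
```

```bash
python3 -c "
from h import *
im=cv2.imread('pics/w5.png')
e=np.clip(255*(im[140:300,150:400]/255.)**.4,0,255).astype('uint8')
cv2.imwrite('pics/w5e.png',cv2.resize(e,None,fx=3.2,fy=3.2,interpolation=cv2.INTER_CUBIC))
f=cv2.cvtColor(grab_frame('scene'),cv2.COLOR_RGB2BGR)
cv2.imwrite('pics/s1.png',cv2.resize(f[140:250,130:320],None,fx=4,fy=4,interpolation=cv2.INTER_CUBIC))
"
```

```text
(no output)
```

View pics/w5e.png

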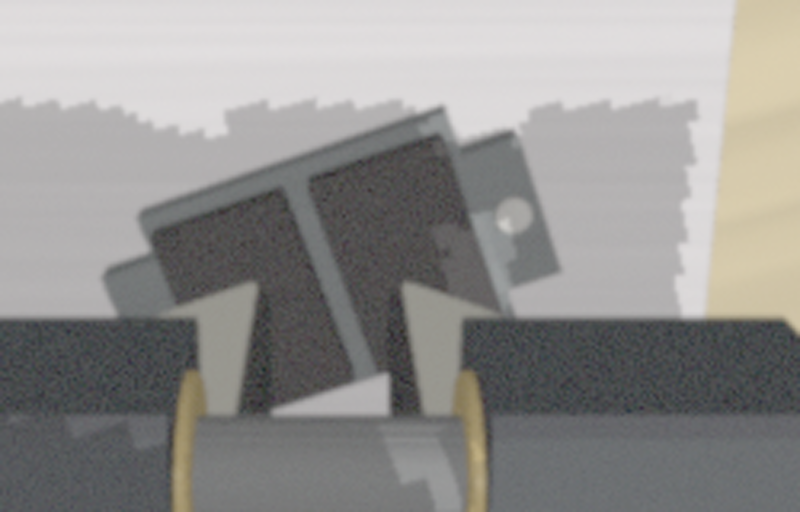

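View pics/s1.png

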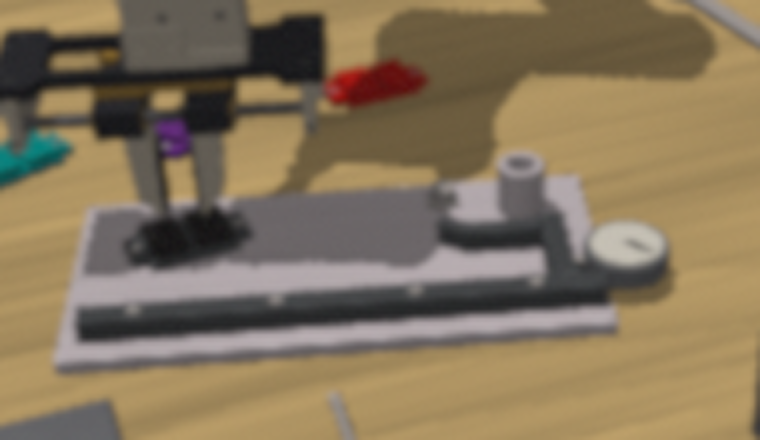

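```bash
python3 -c "
from h import *
f0=cv2.imread('pics/scene0.png')[180:235,140:220]
f1=cv2.cvtColor(grab_frame('scene'),cv2.COLOR_RGB2BGR)
im=np.hstack([f0,f1[180:235,140:220]])
cv2.imwrite('pics/s2.png',cv2.resize(im,None,fx=5,fy=5,interpolation=cv2.INTER_CUBIC))
c=cam('scene');s=state();R=ee(s);o=np.array([140,180])
for q in [[0,0,0],[.009,0,0],[-.009,0,0]]: print((proj(s['position']+R@q,c)-o)*5+[400,0])
g=np.load('g.npy')
def pad(x,y,a):
    X=np.array([[21,28,6],[-21,28,6],[-21,-28,6],[21,-28,6],[0,38,6],[0,-38,6]])/1e3
    w=W(g,x,y); return ((proj(rt([w[0],w[1],g[2]+np.radians(a)],X,.01),c)-o)*5).round()
print(pad(-28,-95,19.5)); 
"
```

```text
[[583.29635885  90.7187154 ]]
[[565.09396793  91.90662911]]
[[601.47420799  89.53240332]]
[[250. 101.]
 [225.  59.]
 [116.  86.]
 [138. 130.]
 [256.  75.]
 [107. 113.]]
```

View pics/s2.png

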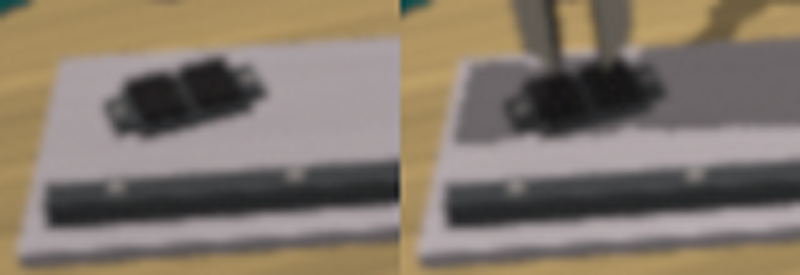

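```bash
python3 -c "
from h import *
import pickle
s,c=pickle.load(open('w5.pkl','rb'));cs=cam('scene')
for z in [.0127,.02,.03,.04,.05]:
  print(z,ingauge(unproj([[229.7,228.4],[276,228.4]],z,c)).round(1).tolist(),ingauge(unproj([[140+155/5,180+72/5],[140+208/5,180+72/5]],z,cs)).round(1).tolist())
print(state()['position'],state()['joint_positions'])
"
```

```text
0.0127 [[-31.2, -82.5], [-31.3, -108.7]] [[-54.2, -110.9], [-51.0, -84.1]]
0.02 [[-28.3, -83.1], [-28.4, -108.1]] [[-43.0, -109.1], [-39.8, -82.6]]
0.03 [[-24.4, -83.8], [-24.4, -107.4]] [[-27.8, -106.6], [-24.6, -80.7]]
0.04 [[-20.4, -84.5], [-20.5, -106.7]] [[-12.5, -104.1], [-9.4, -78.7]]
0.05 [[-16.4, -85.3], [-16.5, -106.0]] [[2.8, -101.6], [5.8, -76.7]]
[ 0.52759937 -0.1679455   0.01266747] [-4.46525947e-01  6.14684113e-01  1.66959210e+00 -1.67853947e-04
  8.57639682e-01  1.40913692e+00]
```

Stereo from the wrist and scene pictures puts the visible finger ends near z ≈ 31 mm, above the pad, and the pad has not moved. The TCP reading is 12.7 mm, so the two disagree. I'll back off and check.

>>> play_rows([
  {"hand":0.8,"delta_pos":[0,-0.01,-0.015],"rot":[0,0,0]},
  {"hand":0.8,"delta_pos":[0,-0.01,-0.03],"rot":[0,0,0]},
  {"hand":0.8,"delta_pos":[0,-0.01,-0.04],"rot":[0,0,0]},
  {"hand":0.8,"delta_pos":[0,-0.01,-0.04],"rot":[0,0,0]},
  {"hand":0.8,"delta_pos":[0,-0.01,-0.04],"rot":[0,0,0]},
])

```text
t: 4.12
position: [0.4893, -0.1568, 0.023]
ee_rot: [-1.57, -0.0, -1.856]
wrist_force: [0.8, -0.5, 0.2]
finger_gap: 0.0184
```

```bash
python3 -c "
from h import *
tg(-75,-95,12.7)
im,c=grab('w6')
e=np.clip(255*(im[140:300,150:400]/255.)**.4,0,255).astype('uint8')
cv2.imwrite('pics/w6e.png',cv2.resize(e,None,fx=3.2,fy=3.2,interpolation=cv2.INTER_CUBIC))
f=cv2.cvtColor(grab_frame('scene'),cv2.COLOR_RGB2BGR)
e=np.clip(255*(f[160:235,130:230]/255.)**.6,0,255).astype('uint8')
cv2.imwrite('pics/s3.png',cv2.resize(e,None,fx=7,fy=7,interpolation=cv2.INTER_CUBIC))
cs=cam('scene');s=state();R=ee(s)
for q in [[0,0,0.0095],[.009,0,0.0095],[-.009,0,.0095]]: print(proj(s['position']+R@q,c)-[150,140],(proj(s['position']+R@q,cs)-[130,160])*7)
"
```

```text
tcp in gauge mm [-75.4 -95.4  23. ] F gauge [ 0.9 -0.2  0.2] gap 0.01838343447335931 t 4.1167
dpos [-0.0004  0.0103  0.0004] n 0.247579430956543
rot [-0.0003 -0.0038  0.0001]
[[103.04474263  76.05247649]] [[328.42669287 198.08116445]]
[[119.16102637  76.05901268]] [[303.44531396 199.66008886]]
[[86.92939676 76.04594067]] [[353.37504473 196.5043275 ]]
```

View pics/w6e.png

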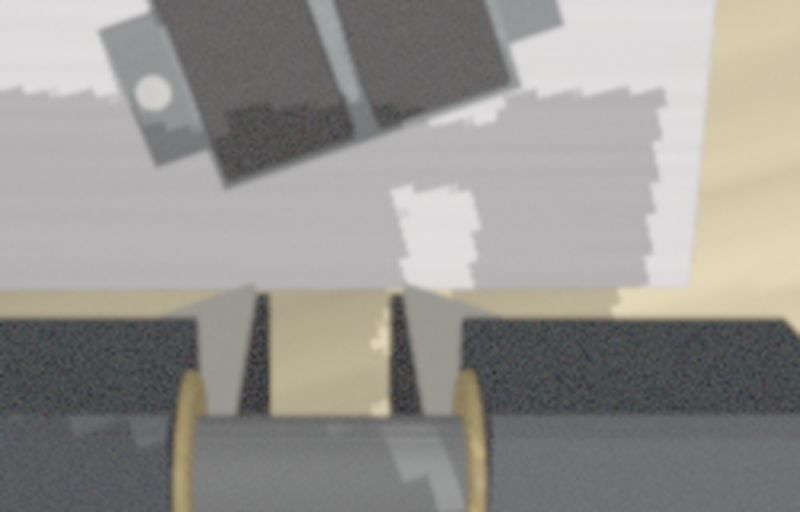

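View pics/s3.png

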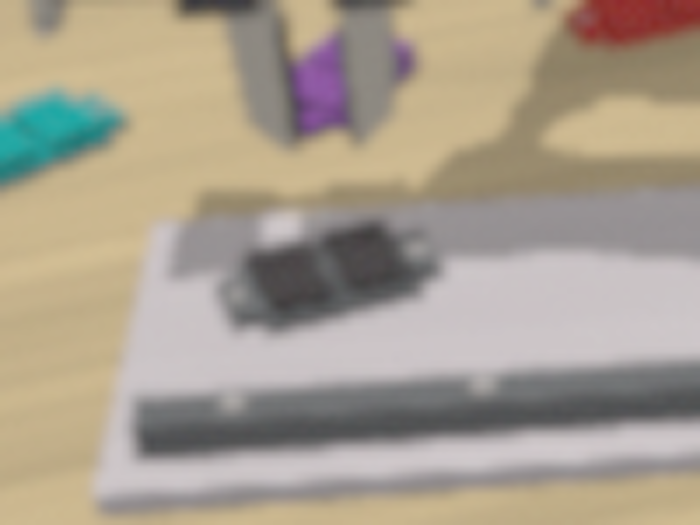

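The finger ends clearly float about 18 mm higher than the TCP reading says: they would be at ~41 mm with the reading at 23. I'll do a guarded descent beside the pad, using force and image to set the true height.

>>> play_rows([
  {"hand":0.8,"delta_pos":[0,0.008,0],"rot":[0,0,0]},
  {"hand":0.8,"delta_pos":[0,0.016,0],"rot":[0,0,0]},
  {"hand":0.8,"delta_pos":[0,0.021,0],"rot":[0,0,0]},
  {"hand":0.8,"delta_pos":[0,0.023,0],"rot":[0,0,0]},
  {"hand":0.8,"delta_pos":[0,0.023,0],"rot":[0,0,0]},
])

```text
t: 4.63
position: [0.4888, -0.1565, -0.0013]
ee_rot: [-1.573, 0.0, -1.856]
wrist_force: [0.3, 0.3, -0.0]
finger_gap: 0.0183
```

>>> play_rows([
  {"hand":0.8,"delta_pos":[0,0.001,0],"rot":[0,0,0]},
  {"hand":0.8,"delta_pos":[0,0.002,0],"rot":[0,0,0]},
  {"hand":0.8,"delta_pos":[0,0.003,0],"rot":[0,0,0]},
  {"hand":0.8,"delta_pos":[0,0.003,0],"rot":[0,0,0]},
])

```text
t: 4.97
position: [0.4894, -0.1568, -0.0032]
ee_rot: [-1.571, -0.0, -1.856]
wrist_force: [-0.5, -0.4, -0.3]
finger_gap: 0.0186
```

```bash
python3 -c "
from h import *
tg(-75,-95,-5)
im,c=grab('w7')
e=np.clip(255*(im[140:300,150:400]/255.)**.4,0,255).astype('uint8')
cv2.imwrite('pics/w7e.png',cv2.resize(e,None,fx=3.2,fy=3.2,interpolation=cv2.INTER_CUBIC))
f=cv2.cvtColor(grab_frame('scene'),cv2.COLOR_RGB2BGR)
e=np.clip(255*(f[160:235,130:230]/255.)**.6,0,255).astype('uint8')
cv2.imwrite('pics/s4.png',cv2.resize(e,None,fx=7,fy=7,interpolation=cv2.INTER_CUBIC))
"
```

```text
tcp in gauge mm [-75.3 -95.4  -3.2] F gauge [-0.4 -0.5 -0.3] gap 0.018565465340306484 t 4.9667
dpos [-0.0004  0.0018  0.0003] n 0.044650623700405075
rot [-0.0002 -0.0036  0.0001]
```

View pics/w7e.png

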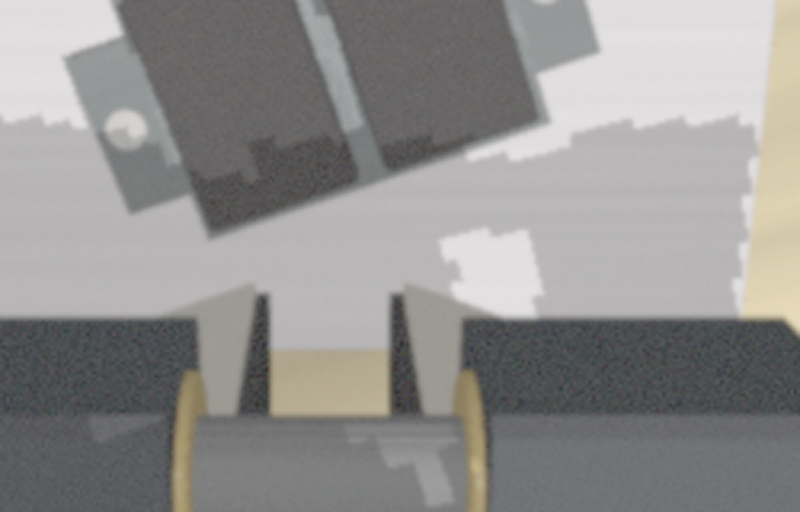

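View pics/s4.png

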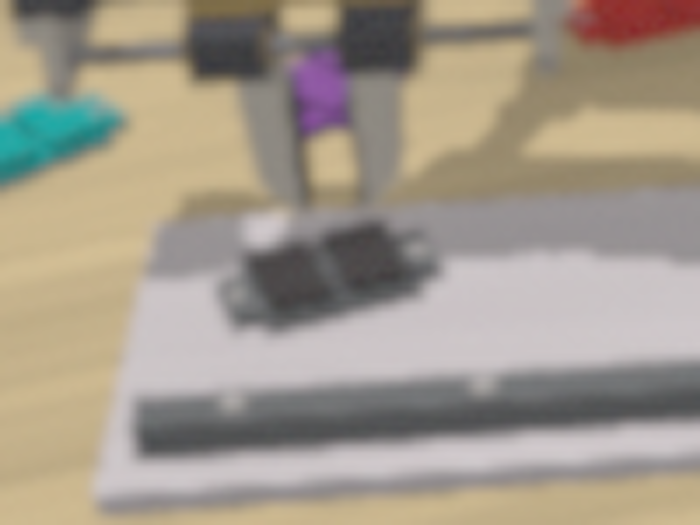

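>>> play_rows([
  {"hand":0.8,"delta_pos":[0,0.001,0],"rot":[0,0,0]},
  {"hand":0.8,"delta_pos":[0,0.002,0],"rot":[0,0,0]},
  {"hand":0.8,"delta_pos":[0,0.003,0],"rot":[0,0,0]},
  {"hand":0.8,"delta_pos":[0,0.003,0],"rot":[0,0,0]},
])

```text
t: 5.4
position: [0.4892, -0.1567, -0.0064]
ee_rot: [-1.571, -0.0, -1.856]
wrist_force: [0.0, -0.3, -0.0]
finger_gap: 0.0185
```

>>> play_rows([
  {"hand":0.8,"delta_pos":[0,0.001,0],"rot":[0,0,0]},
  {"hand":0.8,"delta_pos":[0,0.001,0],"rot":[0,0,0]},
])

```text
t: 5.57
position: [0.4892, -0.1567, -0.0074]
ee_rot: [-1.571, -0.0, -1.856]
wrist_force: [-0.3, 0.8, -0.5]
finger_gap: 0.0182
```

>>> play_rows([
  {"hand":0.8,"delta_pos":[0,0.001,0],"rot":[0,0,0]},
  {"hand":0.8,"delta_pos":[0,0.001,0],"rot":[0,0,0]},
])

```text
t: 5.73
position: [0.4893, -0.1567, -0.0084]
ee_rot: [-1.571, -0.0, -1.856]
wrist_force: [0.4, -0.9, -0.2]
finger_gap: 0.0185
```

>>> play_rows([
  {"hand":0.8,"delta_pos":[0,0.001,0],"rot":[0,0,0]},
  {"hand":0.8,"delta_pos":[0,0.001,0],"rot":[0,0,0]},
])

```text
t: 5.9
position: [0.4893, -0.1567, -0.0094]
ee_rot: [-1.571, -0.0, -1.856]
wrist_force: [-0.7, -0.5, -1.2]
finger_gap: 0.0182
```

>>> play_rows([
  {"hand":0.8,"delta_pos":[0,0.001,0],"rot":[0,0,0]},
  {"hand":0.8,"delta_pos":[0,0.001,0],"rot":[0,0,0]},
])

```text
t: 6.07
position: [0.4892, -0.1567, -0.0104]
ee_rot: [-1.571, -0.0, -1.856]
wrist_force: [-0.0, -0.6, 0.4]
finger_gap: 0.0184
```

```bash
python3 -c "
from h import *
im,c=grab('w8')
e=np.clip(255*(im[140:300,150:400]/255.)**.4,0,255).astype('uint8')
cv2.imwrite('pics/w8e.png',cv2.resize(e,None,fx=3.2,fy=3.2,interpolation=cv2.INTER_CUBIC))
f=cv2.cvtColor(grab_frame('scene'),cv2.COLOR_RGB2BGR)
e=np.clip(255*(f[160:220,140:220]/255.)**.6,0,255).astype('uint8')
cv2.imwrite('pics/s5.png',cv2.resize(e,None,fx=9,fy=9,interpolation=cv2.INTER_CUBIC))
cs=cam('scene');s=state();R=ee(s)
for dz in [.018,.02,.022]:
  for q in [[.009,-dz,0.0095],[-.009,-dz,.0095]]: print(dz,(proj(s['position']+R@q,cs)-[140,160])*9)
"
```

```text
0.018 [[307.72519278 299.74541282]]
0.018 [[371.30580315 295.65573644]]
0.02 [[306.83374367 293.91385643]]
0.02 [[370.48752228 289.82719408]]
0.022 [[305.94027064 288.06906023]]
0.022 [[369.66738605 283.98543611]]
```

View pics/s5.png

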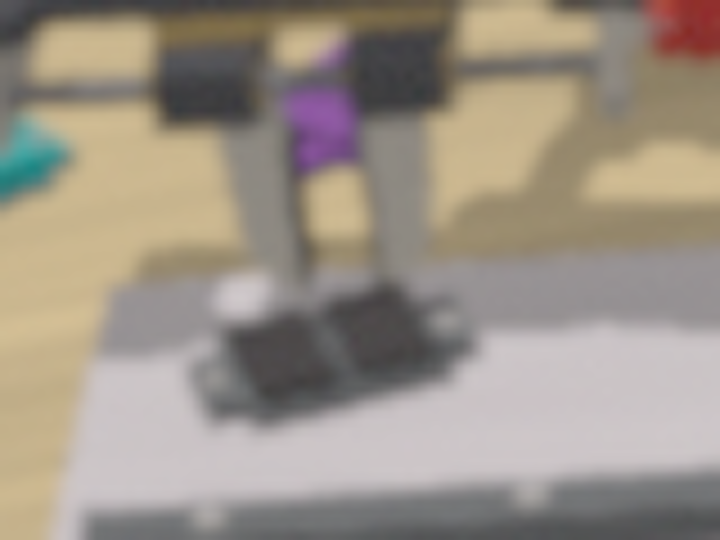

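View pics/w8e.png

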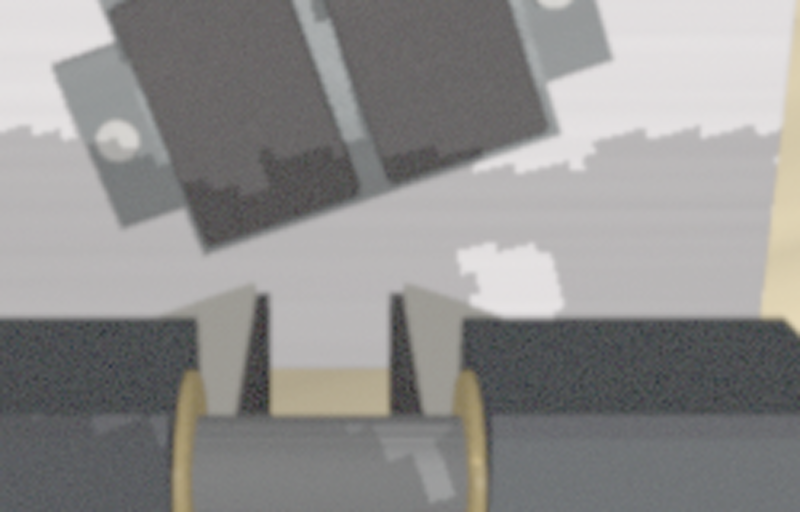

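Scene view now has the finger ends at about (300,285) in the crop, i.e. z ≈ 12 mm, at backing height and just clear of the plate. The pad is unmoved and centred in front of the fingers. Now push across.

>>> play_rows([
  {"hand":0.8,"delta_pos":[0,0,0.005],"rot":[0,0,0]},
  {"hand":0.8,"delta_pos":[0,0,0.01],"rot":[0,0,0]},
  {"hand":0.8,"delta_pos":[0,0,0.015],"rot":[0,0,0]},
  {"hand":0.8,"delta_pos":[0,0,0.02],"rot":[0,0,0]},
  {"hand":0.8,"delta_pos":[0,0,0.025],"rot":[0,0,0]},
])

```text
t: 6.58
position: [0.5138, -0.1639, -0.0103]
ee_rot: [-1.571, -0.0, -1.856]
wrist_force: [-0.6, 0.7, 0.6]
finger_gap: 0.0183
```

```bash
python3 -c "
from h import *
tg(-1,-95,-10)
im,c=grab('w9')
cv2.imwrite('pics/w9e.png',np.clip(255*(im/255.)**.5,0,255).astype('uint8'))
"
```

```text
tcp in gauge mm [-49.9 -95.4 -10.3] F gauge [-0.8  0.5  0.6] gap 0.018332989097769564 t 6.5833
dpos [-0.0005 -0.0003  0.0489] n 1.1717069723344313
rot [ 0.0002 -0.0035  0.    ]
```

View pics/w9e.png

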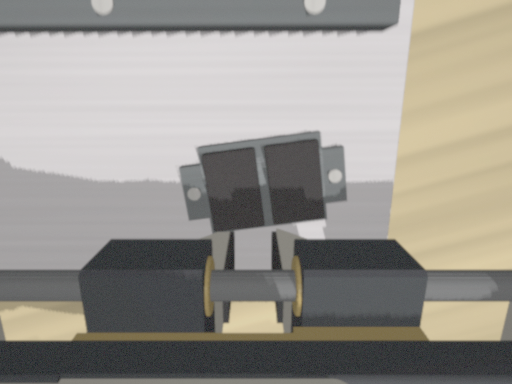

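>>> play_rows([
  {"hand":0.8,"delta_pos":[0,0,0.005],"rot":[0,0,0]},
  {"hand":0.8,"delta_pos":[0,0,0.01],"rot":[0,0,0]},
  {"hand":0.8,"delta_pos":[0,0,0.015],"rot":[0,0,0]},
  {"hand":0.8,"delta_pos":[0,0,0.02],"rot":[0,0,0]},
  {"hand":0.8,"delta_pos":[0,0,0.025],"rot":[0,0,0]},
])

```text
t: 7.05
position: [0.5378, -0.171, -0.0103]
ee_rot: [-1.571, -0.0, -1.856]
wrist_force: [-0.5, 0.1, -0.3]
finger_gap: 0.0182
```

>>> play_rows([
  {"hand":0.8,"delta_pos":[0,0,0.004],"rot":[0,0,0]},
  {"hand":0.8,"delta_pos":[0,0,0.008],"rot":[0,0,0]},
  {"hand":0.8,"delta_pos":[0,0,0.012],"rot":[0,0,0]},
  {"hand":0.8,"delta_pos":[0,0,0.015],"rot":[0,0,0]},
  {"hand":0.8,"delta_pos":[0,0,0.018],"rot":[0,0,0]},
])

```text
t: 7.47
position: [0.5548, -0.1759, -0.0103]
ee_rot: [-1.571, -0.0, -1.856]
wrist_force: [-0.6, -0.6, 0.1]
finger_gap: 0.0184
```

```bash
python3 -c "
from h import *
tg(-1,-95,-10)
im,c=grab('w10')
cv2.imwrite('pics/w10e.png',np.clip(255*(im/255.)**.5,0,255).astype('uint8'))
"
```

```text
tcp in gauge mm [ -7.1 -95.6 -10.3] F gauge [-0.4 -0.8  0.1] gap 0.01843571433388959 t 7.4667
dpos [-0.0006 -0.0003  0.0061] n 0.14791008429341326
rot [ 0.0001 -0.0036  0.0001]
```

View pics/w10e.png

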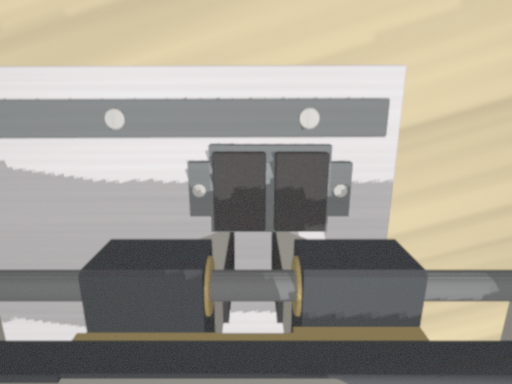

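Pad is parallel with a small gap to the rail (pad edge row 146, rail foot hidden at ~139). Continue slowly until the force rises.

>>> play_rows([
  {"hand":0.8,"delta_pos":[0,0,0.001],"rot":[0,0,0]},
  {"hand":0.8,"delta_pos":[0,0,0.002],"rot":[0,0,0]},
  {"hand":0.8,"delta_pos":[0,0,0.003],"rot":[0,0,0]},
  {"hand":0.8,"delta_pos":[0,0,0.004],"rot":[0,0,0]},
])

```text
t: 7.85
position: [0.5584, -0.1769, -0.0102]
ee_rot: [-1.571, -0.0, -1.856]
wrist_force: [-1.5, 0.1, -0.2]
finger_gap: 0.0183
```

>>> play_rows([
  {"hand":0.8,"delta_pos":[0,0,0.001],"rot":[0,0,0]},
  {"hand":0.8,"delta_pos":[0,0,0.002],"rot":[0,0,0]},
  {"hand":0.8,"delta_pos":[0,0,0.002],"rot":[0,0,0]},
])

```text
t: 8.1
position: [0.5589, -0.1771, -0.0104]
ee_rot: [-1.574, 0.0, -1.855]
wrist_force: [-6.2, 1.1, 4.1]
finger_gap: 0.0184
```

>>> play_rows([
  {"hand":0.8,"delta_pos":[0,0,0.0005],"rot":[0,0,0]},
  {"hand":0.8,"delta_pos":[0,0,0.0005],"rot":[0,0,0]},
])

```text
t: 8.27
position: [0.5589, -0.1771, -0.0104]
ee_rot: [-1.575, 0.0, -1.855]
wrist_force: [-6.5, 1.1, 5.5]
finger_gap: 0.0184
```

```bash
python3 -c "
from h import *
tg(-1,-95,-10)
im,c=grab('w11')
e=np.clip(255*(im/255.)**.5,0,255).astype('uint8')[60:260,150:420]
cv2.imwrite('pics/w11e.png',cv2.resize(e,None,fx=2.9,fy=2.9,interpolation=cv2.INTER_CUBIC))
"
```

```text
tcp in gauge mm [ -2.9 -95.6 -10.4] F gauge [-6.6 -0.8  5.5] gap 0.0183985772206857 t 8.2667
dpos [-0.0006 -0.0004  0.0019] n 0.04764647552882344
rot [ 0.0043 -0.0034 -0.0001]
```

View pics/w11e.png

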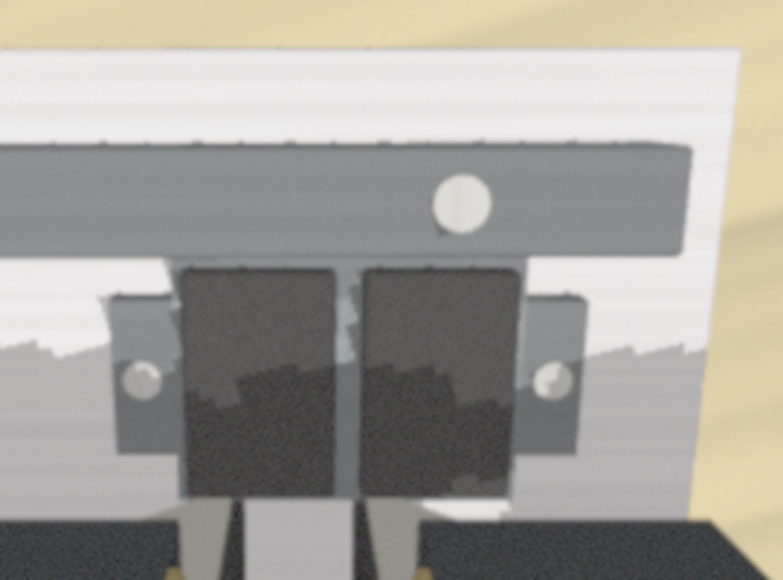

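```bash
python3 -c "
from h import *
import pickle
s,c=pickle.load(open('w11.pkl','rb'))
print(ingauge(unproj([[199,191],[340.7,191]],.016,c)))
tg(-25,-160,40)"
```

```text
[[  29.54141634  -70.57553573]
 [  29.35069707 -136.59429624]]
tcp in gauge mm [ -2.9 -95.6 -10.4] F gauge [-8.4 -0.2  6.1] gap 0.01826282983240821 t 8.3167
dpos [ 0.0645 -0.0503 -0.0221] n 2.031268102289596
rot [ 0.0042 -0.0034 -0.0001]
```

>>> play_rows([
  {"hand":0.8,"delta_pos":[0,0,-0.01],"rot":[0,0,0]},
  {"hand":0.8,"delta_pos":[0,-0.005,-0.022],"rot":[0,0,0]},
  {"hand":1.0,"delta_pos":[0,-0.025,-0.025],"rot":[0,0,0]},
  {"hand":1.0,"delta_pos":[0,-0.05,-0.025],"rot":[0,0,0]},
  {"hand":1.0,"delta_pos":[0,-0.05,-0.025],"rot":[0,0,0]},
])

```text
t: 8.73
position: [0.5398, -0.1719, 0.0441]
ee_rot: [-1.562, -0.001, -1.856]
wrist_force: [1.3, -0.7, 0.8]
finger_gap: 0.0029
```

```bash
python3 -c "
from h import *
tg(28.5,-165,40)
im,c=grab('w12')
e=np.clip(255*(im/255.)**.5,0,255).astype('uint8')
cv2.imwrite('pics/w12e.png',e)
"
```

```text
tcp in gauge mm [-22.7 -95.9  44.1] F gauge [ 1.4 -0.3  0.8] gap 0.002865144829164787 t 8.7333
dpos [0.0689 0.0046 0.0514] n 2.064180773589882
rot [-0.0084 -0.0035  0.0013]
```

View pics/w12e.png

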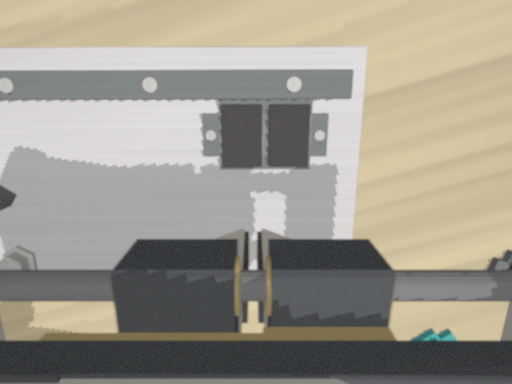

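```bash
python3 -c "
from h import *
print(ingauge(unproj([[392,189],[405,185],[380,189]],.06,cam('top'))))
tg(28.5,-169,10)"
```

```text
[[  93.99734934 -329.02525842]
 [ 119.77644444 -366.03244147]
 [  82.05648207 -291.67301622]]
tcp in gauge mm [-23.5 -95.9  42.4] F gauge [-0.5  0.5 -0.4] gap 0.0011537706262614521 t 8.7833
dpos [0.0729 0.0328 0.052 ] n 2.2870671905333824
rot [-0.0066 -0.0036  0.0011]
```

Tin is clear (y < −289). Move high over to behind the pad's −y end, first in y, then in x.

>>> play_rows([
  {"hand":1.0,"delta_pos":[0.025,0,0],"rot":[0,0,0]},
  {"hand":1.0,"delta_pos":[0.055,0,0.005],"rot":[0,0,0]},
  {"hand":1.0,"delta_pos":[0.073,0,0.03],"rot":[0,0,0]},
  {"hand":1.0,"delta_pos":[0.073,0,0.052],"rot":[0,0,0]},
  {"hand":1.0,"delta_pos":[0.073,0,0.052],"rot":[0,0,0]},
])

```text
t: 9.2
position: [0.5692, -0.258, 0.0392]
ee_rot: [-1.567, -0.001, -1.858]
wrist_force: [-1.5, 1.0, 0.1]
finger_gap: 0.0003
```

```bash
python3 -c "
from h import *
tg(28.5,-169,-10)
im,c=grab('w13')
e=np.clip(255*(im/255.)**.5,0,255).astype('uint8')
cv2.imwrite('pics/w13e.png',e)
"
```

```text
tcp in gauge mm [  29.4 -170.4   39.2] F gauge [-1.7  0.6  0.1] gap 0.0002614431849062279 t 9.2
dpos [-0.0015  0.0492 -0.0011] n 1.1810604126741908
rot [-0.0039 -0.0056  0.0008]
```

View pics/w13e.png

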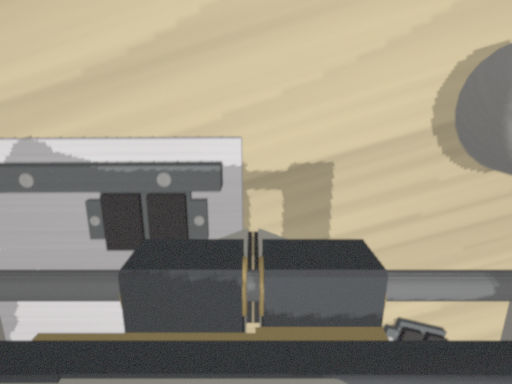

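>>> play_rows([
  {"hand":1.0,"delta_pos":[0,0.02,0],"rot":[0,0,0]},
  {"hand":1.0,"delta_pos":[0,0.038,0],"rot":[0,0,0]},
  {"hand":1.0,"delta_pos":[0,0.046,0],"rot":[0,0,0]},
  {"hand":1.0,"delta_pos":[0,0.048,-0.001],"rot":[0,0,0]},
  {"hand":1.0,"delta_pos":[0,0.048,-0.001],"rot":[0,0,0]},
])

```text
t: 9.67
position: [0.5645, -0.2543, -0.0089]
ee_rot: [-1.573, 0.0, -1.855]
wrist_force: [0.1, -0.0, -0.2]
finger_gap: 0.0004
```

```bash
python3 -c "
from h import *
tg(28.5,-150,-10)
im,c=grab('w14')
e=np.clip(255*(im/255.)**.5,0,255).astype('uint8')
cv2.imwrite('pics/w14e.png',e)
"
```

```text
tcp in gauge mm [  23.9 -168.2   -8.9] F gauge [ 0.1  0.  -0.2] gap 0.0003589201263324616 t 9.6667
dpos [-0.0182  0.0011  0.0046] n 0.45126110782708784
rot [ 0.0019 -0.0032 -0.0005]
```

View pics/w14e.png

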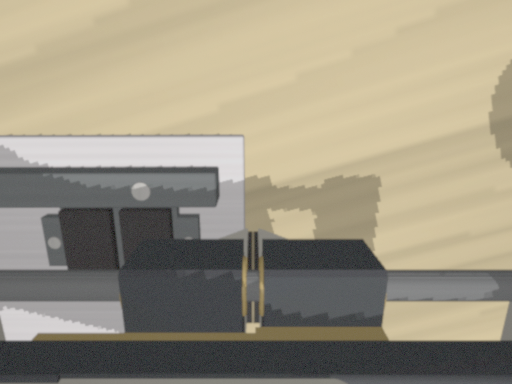

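>>> play_rows([
  {"hand":1.0,"delta_pos":[-0.001,0.001,0.003],"rot":[0,0,0]},
  {"hand":1.0,"delta_pos":[-0.003,0.001,0.0045],"rot":[0,0,0]},
  {"hand":1.0,"delta_pos":[-0.007,0.001,0.0045],"rot":[0,0,0]},
  {"hand":1.0,"delta_pos":[-0.011,0.001,0.0045],"rot":[0,0,0]},
  {"hand":1.0,"delta_pos":[-0.015,0.001,0.0045],"rot":[0,0,0]},
])

```text
t: 10.13
position: [0.5741, -0.2414, -0.0089]
ee_rot: [-1.57, -0.0, -1.855]
wrist_force: [0.9, -0.3, -0.4]
finger_gap: 0.0007
```

>>> play_rows([
  {"hand":1.0,"delta_pos":[-0.005,0,0.0],"rot":[0,0,0]},
  {"hand":1.0,"delta_pos":[-0.01,0,0.0],"rot":[0,0,0]},
  {"hand":1.0,"delta_pos":[-0.015,0,0.0],"rot":[0,0,0]},
  {"hand":1.0,"delta_pos":[-0.02,0,0.0],"rot":[0,0,0]},
  {"hand":1.0,"delta_pos":[-0.025,0,0.0],"rot":[0,0,0]},
])

```text
t: 10.55
position: [0.581, -0.2175, -0.0091]
ee_rot: [-1.571, -0.0, -1.855]
wrist_force: [-1.7, -1.8, 2.0]
finger_gap: 0.0009
```

```bash
python3 -c "
from h import *
tg(28.5,-110,-10)
im,c=grab('w15')
e=np.clip(255*(im/255.)**.5,0,255).astype('uint8')
cv2.imwrite('pics/w15e.png',e)
"
```

```text
tcp in gauge mm [  29.6 -128.3   -9.1] F gauge [-1.1 -2.2  2. ] gap 0.000866039842065797 t 10.55
dpos [-0.0183  0.0009 -0.0011] n 0.439597731060504
rot [-0.0003 -0.0034  0.0003]
```

View pics/w15e.png

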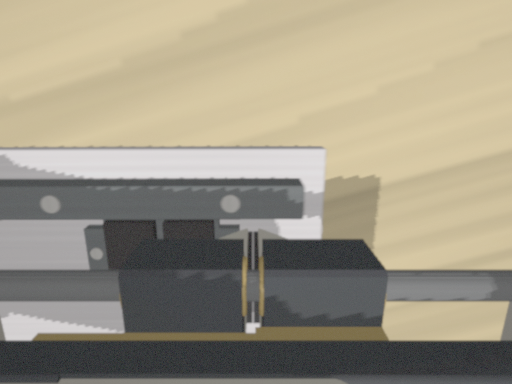

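```bash
python3 -c "
from h import *
import pickle
s,c=pickle.load(open('w15.pkl','rb'))
print(ingauge(unproj([[97,254],[87,226],[105,220],[214,220]],.016,c)))"
```

```text
[[  29.22020248  -50.92146513]
 [  44.08244713  -47.98246579]
 [  47.14488613  -57.07929719]
 [  46.98394781 -109.60935775]]
```

>>> play_rows([
  {"hand":1.0,"delta_pos":[-0.006,0,0.0],"rot":[0,0,0]},
  {"hand":1.0,"delta_pos":[-0.012,0,0.0],"rot":[0,0,0]},
  {"hand":1.0,"delta_pos":[-0.018,0,0.0],"rot":[0,0,0]},
  {"hand":1.0,"delta_pos":[-0.024,0,0.0],"rot":[0,0,0]},
  {"hand":1.0,"delta_pos":[-0.03,0,0.0],"rot":[0,0,0]},
])

```text
t: 11.02
position: [0.5895, -0.1886, -0.0092]
ee_rot: [-1.571, -0.0, -1.856]
wrist_force: [-0.6, -2.0, 2.4]
finger_gap: 0.0006
```

>>> play_rows([
  {"hand":1.0,"delta_pos":[-0.006,0,0.0],"rot":[0,0,0]},
  {"hand":1.0,"delta_pos":[-0.012,0,0.0],"rot":[0,0,0]},
  {"hand":1.0,"delta_pos":[-0.018,0,0.0],"rot":[0,0,0]},
  {"hand":1.0,"delta_pos":[-0.024,0,0.0],"rot":[0,0,0]},
  {"hand":1.0,"delta_pos":[-0.03,0,0.0],"rot":[0,0,0]},
])

```text
t: 11.43
position: [0.5978, -0.1598, -0.0092]
ee_rot: [-1.571, -0.0, -1.856]
wrist_force: [-1.1, -1.6, 1.9]
finger_gap: 0.0004
```

```bash
python3 -c "
from h import *
tg(29,-40,-10)
im,c=grab('w16')
e=np.clip(255*(im/255.)**.5,0,255).astype('uint8')
cv2.imwrite('pics/w16e.png',e)
"
```

```text
tcp in gauge mm [ 29.7 -68.2  -9.2] F gauge [-0.6 -1.8  1.9] gap 0.0004031661669574227 t 11.4333
dpos [-0.0282  0.0008 -0.0008] n 0.6759694699270532
rot [ 0.     -0.0035  0.0002]
```

View pics/w16e.png

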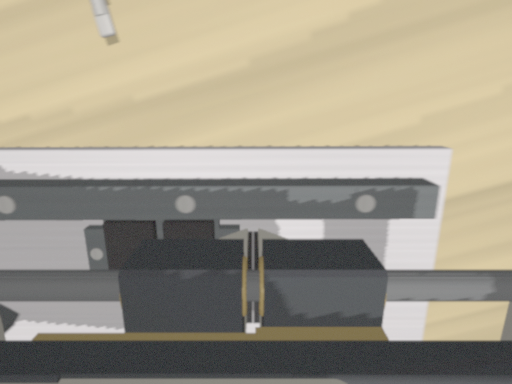

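Pad rides flat along the rail (its picture unchanged at (97,254)–(240,226) relative to the tool). Continue.

>>> play_rows([
  {"hand":1.0,"delta_pos":[-0.006,0,0.0],"rot":[0,0,0]},
  {"hand":1.0,"delta_pos":[-0.012,0,0.0],"rot":[0,0,0]},
  {"hand":1.0,"delta_pos":[-0.018,0,0.0],"rot":[0,0,0]},
  {"hand":1.0,"delta_pos":[-0.024,0,0.0],"rot":[0,0,0]},
  {"hand":1.0,"delta_pos":[-0.03,0,0.0],"rot":[0,0,0]},
])

```text
t: 11.9
position: [0.6062, -0.131, -0.0092]
ee_rot: [-1.571, -0.0, -1.856]
wrist_force: [-1.1, -2.4, 2.8]
finger_gap: 0.0003
```

>>> play_rows([
  {"hand":1.0,"delta_pos":[-0.006,0,0.0],"rot":[0,0,0]},
  {"hand":1.0,"delta_pos":[-0.012,0,0.0],"rot":[0,0,0]},
  {"hand":1.0,"delta_pos":[-0.018,0,0.0],"rot":[0,0,0]},
  {"hand":1.0,"delta_pos":[-0.024,0,0.0],"rot":[0,0,0]},
  {"hand":1.0,"delta_pos":[-0.03,0,0.0],"rot":[0,0,0]},
])

```text
t: 12.32
position: [0.6146, -0.1022, -0.0093]
ee_rot: [-1.571, -0.0, -1.856]
wrist_force: [-2.5, -2.1, 2.4]
finger_gap: 0.0007
```

```bash
python3 -c "
from h import *
tg(29,38,-10)
im,c=grab('w17')
e=np.clip(255*(im/255.)**.5,0,255).astype('uint8')
cv2.imwrite('pics/w17e.png',e)
"
```

```text
tcp in gauge mm [29.8 -8.2 -9.3] F gauge [-1.8 -2.7  2.4] gap 0.000689742140749553 t 12.3167
dpos [-0.0462  0.0007 -0.001 ] n 1.107967288942723
rot [ 0.0003 -0.0035  0.0002]
```

View pics/w17e.png

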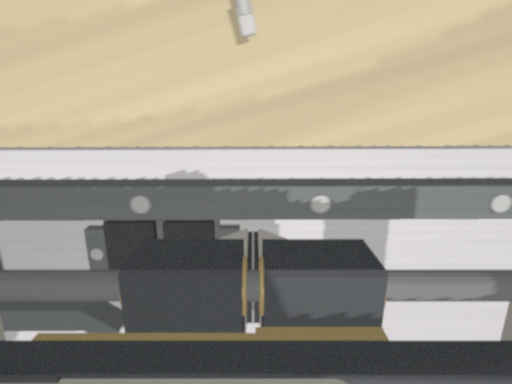

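>>> play_rows([
  {"hand":1.0,"delta_pos":[-0.005,0,0.0],"rot":[0,0,0]},
  {"hand":1.0,"delta_pos":[-0.01,0,0.0],"rot":[0,0,0]},
  {"hand":1.0,"delta_pos":[-0.015,0,0.0],"rot":[0,0,0]},
  {"hand":1.0,"delta_pos":[-0.02,0,0.0],"rot":[0,0,0]},
  {"hand":1.0,"delta_pos":[-0.025,0,0.0],"rot":[0,0,0]},
])

```text
t: 12.78
position: [0.6215, -0.0783, -0.0093]
ee_rot: [-1.571, -0.0, -1.856]
wrist_force: [-3.3, -2.8, 4.4]
finger_gap: 0.0004
```

>>> play_rows([
  {"hand":1.0,"delta_pos":[-0.004,0,0.0],"rot":[0,0,0]},
  {"hand":1.0,"delta_pos":[-0.008,0,0.0],"rot":[0,0,0]},
  {"hand":1.0,"delta_pos":[-0.011,0,0.0],"rot":[0,0,0]},
  {"hand":1.0,"delta_pos":[-0.014,0,0.0],"rot":[0,0,0]},
  {"hand":1.0,"delta_pos":[-0.016,0,0.0],"rot":[0,0,0]},
])

```text
t: 13.2
position: [0.626, -0.0631, -0.0093]
ee_rot: [-1.571, -0.0, -1.855]
wrist_force: [-3.8, -3.7, 4.0]
finger_gap: 0.0004
```

```bash
python3 -c "
from h import *
tg(29,38,-10)
im,c=grab('w18')
e=np.clip(255*(im/255.)**.5,0,255).astype('uint8')
cv2.imwrite('pics/w18e.png',e)
"
```

```text
tcp in gauge mm [29.9 32.6 -9.3] F gauge [-2.6 -4.6  4. ] gap 0.00035775699937581163 t 13.2
dpos [-0.0054  0.0007 -0.0009] n 0.13287275298389992
rot [ 0.0003 -0.0034  0.0002]
```

View pics/w18e.png

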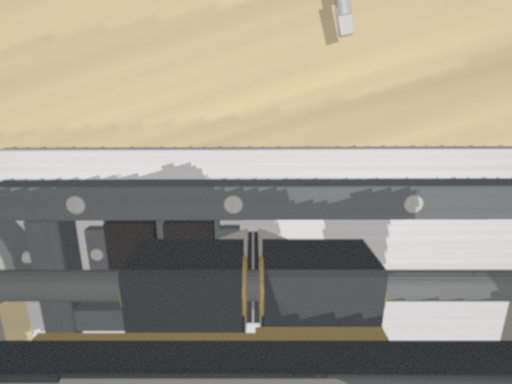

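>>> play_rows([
  {"hand":1.0,"delta_pos":[-0.001,0,0.0],"rot":[0,0,0]},
  {"hand":1.0,"delta_pos":[-0.002,0,0.0],"rot":[0,0,0]},
  {"hand":1.0,"delta_pos":[-0.003,0,0.0],"rot":[0,0,0]},
  {"hand":1.0,"delta_pos":[-0.0035,0,0.0],"rot":[0,0,0]},
])

```text
t: 13.58
position: [0.6269, -0.0602, -0.0093]
ee_rot: [-1.571, -0.0, -1.856]
wrist_force: [-3.8, -3.4, 3.7]
finger_gap: 0.0006
```

>>> play_rows([
  {"hand":1.0,"delta_pos":[-0.001,0,0.0],"rot":[0,0,0]},
  {"hand":1.0,"delta_pos":[-0.0015,0,0.0],"rot":[0,0,0]},
])

```text
t: 13.75
position: [0.6273, -0.0588, -0.0093]
ee_rot: [-1.571, -0.0, -1.856]
wrist_force: [-3.3, -3.6, 3.4]
finger_gap: 0.0004
```

>>> play_rows([
  {"hand":1.0,"delta_pos":[-0.001,0,0.0],"rot":[0,0,0]},
  {"hand":1.0,"delta_pos":[-0.0015,0,0.0],"rot":[0,0,0]},
])

```text
t: 13.92
position: [0.6277, -0.0573, -0.0093]
ee_rot: [-1.571, -0.0, -1.856]
wrist_force: [-5.2, -4.3, 3.4]
finger_gap: 0.0002
```

>>> play_rows([
  {"hand":1.0,"delta_pos":[-0.001,0,0.0],"rot":[0,0,0]},
  {"hand":1.0,"delta_pos":[-0.0015,0,0.0],"rot":[0,0,0]},
])

```text
t: 14.08
position: [0.6277, -0.0571, -0.0093]
ee_rot: [-1.572, -0.002, -1.855]
wrist_force: [-6.1, -9.0, 4.6]
finger_gap: 0.0003
```

```bash
python3 -c "
from h import *
tg(29,38,-10)
im,c=grab('w19')
e=np.clip(255*(im/255.)**.5,0,255).astype('uint8')[130:340,0:300]
cv2.imwrite('pics/w19e.png',cv2.resize(e,None,fx=2.6,fy=2.6,interpolation=cv2.INTER_CUBIC))
"
```

```text
tcp in gauge mm [29.9 38.8 -9.3] F gauge [ -3.4 -10.3   4.6] gap 0.00030776447917858324 t 14.0833
dpos [ 0.0008  0.0007 -0.0009] n 0.033322278550414815
rot [ 0.0007 -0.0034  0.0022]
```

View pics/w19e.png

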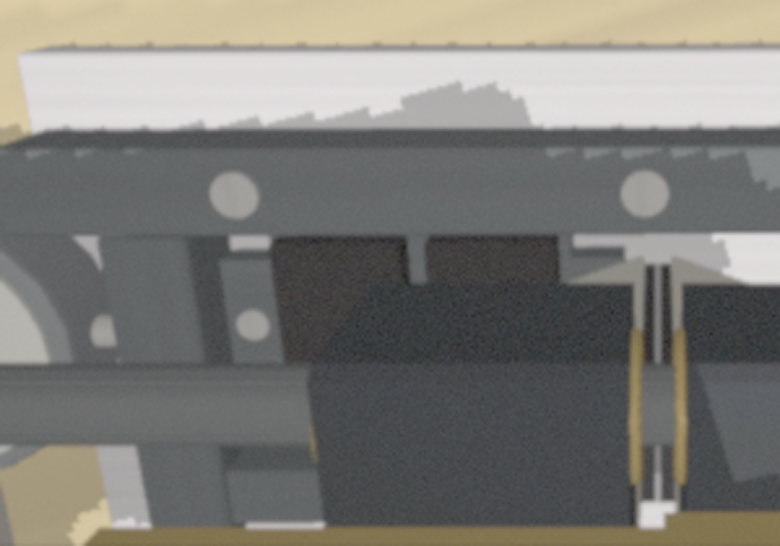

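Force jumped to 10 N and motion stopped at y = 38.8, as predicted for home. Ease off, back away along −y, rise and look.

>>> play_rows([
  {"hand":1.0,"delta_pos":[-0.0005,0,0],"rot":[0,0,0]},
  {"hand":1.0,"delta_pos":[-0.0005,0,0],"rot":[0,0,0]},
  {"hand":1.0,"delta_pos":[0.004,0,0],"rot":[0,0,0]},
  {"hand":1.0,"delta_pos":[0.012,0,0],"rot":[0,0,0]},
  {"hand":1.0,"delta_pos":[0.025,0,0],"rot":[0,0,0]},
])

```text
t: 14.55
position: [0.6217, -0.0791, -0.0095]
ee_rot: [-1.57, 0.001, -1.854]
wrist_force: [0.2, -0.3, -0.5]
finger_gap: 0.0004
```

>>> play_rows([
  {"hand":1.0,"delta_pos":[0,-0.03,0],"rot":[0,0,0]},
  {"hand":1.0,"delta_pos":[0,-0.06,-0.01],"rot":[0,0,0]},
  {"hand":1.0,"delta_pos":[0,-0.09,-0.03],"rot":[0,0,0]},
  {"hand":1.0,"delta_pos":[0,-0.12,-0.05],"rot":[0,0,0]},
  {"hand":1.0,"delta_pos":[0,-0.14,-0.06],"rot":[0,0,0]},
])

```text
t: 14.97
position: [0.5628, -0.0629, 0.1333]
ee_rot: [-1.569, 0.001, -1.856]
wrist_force: [-0.0, -0.2, 0.2]
finger_gap: 0.0005
```

>>> play_rows([
  {"hand":1.0,"delta_pos":[-0.03,-0.01,-0.02],"rot":[0,0,0]},
  {"hand":1.0,"delta_pos":[-0.05,-0.02,-0.03],"rot":[0,0,0]},
  {"hand":1.0,"delta_pos":[-0.05,-0.02,-0.03],"rot":[0,0,0]},
  {"hand":1.0,"delta_pos":[-0.05,-0.02,-0.03],"rot":[0,0,0]},
  {"hand":1.0,"delta_pos":[-0.05,-0.02,-0.03],"rot":[0,0,0]},
])

```text
t: 15.38
position: [0.5491, -0.0071, 0.1504]
ee_rot: [-1.571, -0.0, -1.856]
wrist_force: [0.8, 0.7, -0.5]
finger_gap: 0.0002
```

```bash
python3 -c "
from h import *
tg(29,38,-10)
im,c=grab('w20')
e=np.clip(255*(im/255.)**.6,0,255).astype('uint8')
cv2.imwrite('pics/w20e.png',e)
f=cv2.cvtColor(grab_frame('scene'),cv2.COLOR_RGB2BGR)
cv2.imwrite('pics/s6.png',cv2.resize(f[160:260,120:320],None,fx=4,fy=4,interpolation=cv2.INTER_CUBIC))
"
```

```text
tcp in gauge mm [-59.5  65.  150.4] F gauge [ 0.6  0.9 -0.5] gap 0.00022444294535911444 t 15.3833
dpos [0.0267 0.1604 0.0886] n 4.440954880665844
rot [-0.0002 -0.0035  0.0002]
```

View pics/w20e.png

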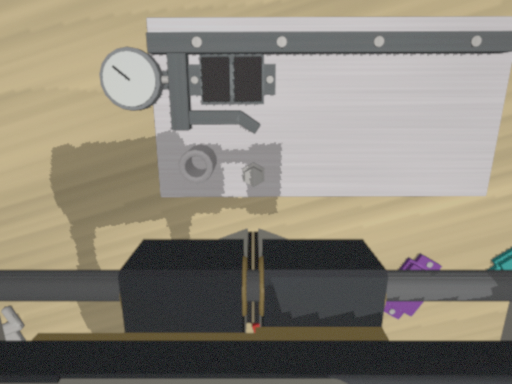

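View pics/s6.png

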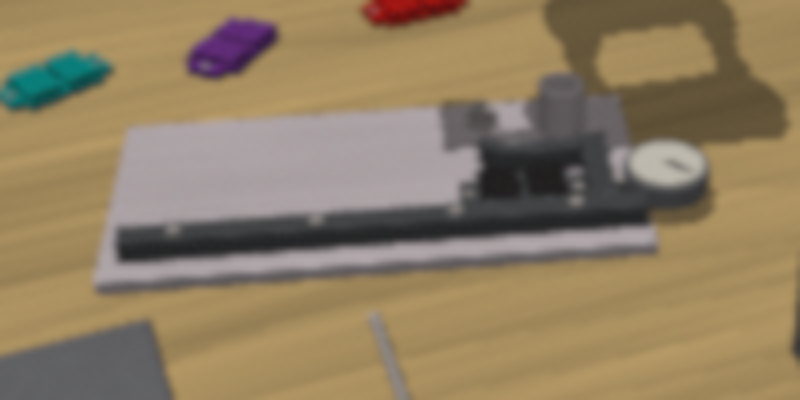

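```bash
python3 -c "
from h import *
im=cv2.imread('pics/w20e.png')[20:140,140:300]
cv2.imwrite('pics/w20c.png',cv2.resize(im,None,fx=5,fy=5,interpolation=cv2.INTER_CUBIC))
import pickle
s,c=pickle.load(open('w20.pkl','rb'))
g=np.load('g.npy')
X=np.array([[50,120,26],[3,75,26],[66,-0,26]])/1e3
w=W(g,29,82)
Xp=np.array([[13,-38,6],[-13,-38,6],[13,38,6],[-13,38,6],[21,-28,6],[-21,-28,6],[-21,28,6],[18.5,-28,12],[-18.5,-28,12],[-18.5,28,12]])/1000
print((proj(rt(g,X),c)-[140,20])*5);print((proj(rt([w[0],w[1],g[2]],Xp,.01),c)-[140,20])*5)
"
```

```text
[[230.64007761 164.77958461]
 [505.23813682 454.97281664]
 [959.53131768  56.90926401]]
[[683.614672   220.08604724]
 [681.23665983 376.60337694]
 [244.13349154 221.61557258]
 [252.13878448 378.0484676 ]
 [626.09333578 170.59603595]
 [624.45973103 423.47196276]
 [310.56425479 424.51854399]
 [627.24810571 182.25663031]
 [625.73833693 409.46799994]
 [305.02791679 410.54053243]]
```

View pics/w20c.png

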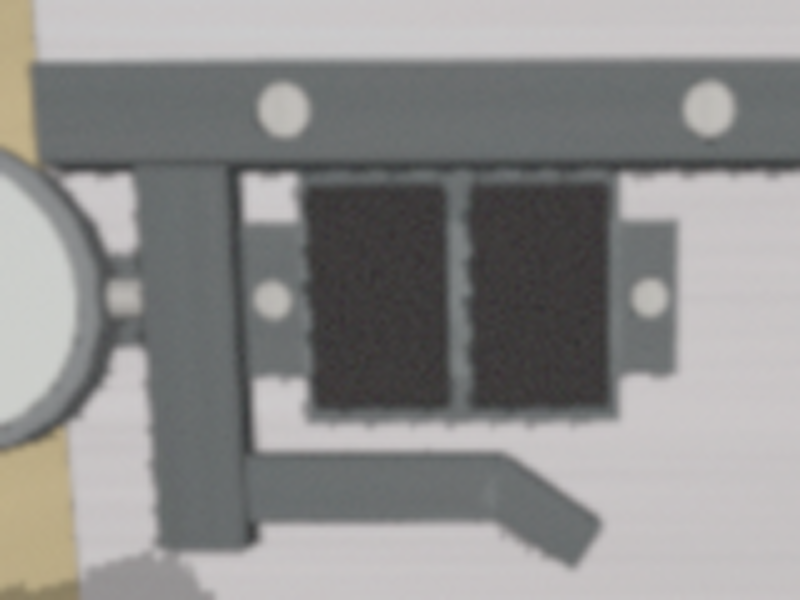

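Pad sits flush on the rail and stop, with its outline within about 2 mm of the predicted nest pose (crop corners (677,222), (677,375) against (684,220), (681,377)). Spacer and nut look unmoved.

```bash
python3 -c "
from workcell import *
print(state()['t'],state()['joint_velocities'].round(3)); print(hand_in())"
```

```text
15.4833 [-0.001  0.004 -0.001  0.001  0.002  0.002]
the job is handed in; nothing more can be done
None
```

The pad is in the corner nest, flat against both the rail and the end stop, and the job is handed in at t ≈ 15.5 s. The hand-in gives no verdict.

**What I did:** With two fingertips I pushed the black pad straight across until it lay flat on the rail, at gauge y ≈ −100 mm. Then I slid it along the rail with the closed fingertips on its end, until it met the stop.

**Last checks:**
- **Contact:** the push met the rail with about 6.5 N and the end stop with about 10 N. The tool stopped at the y position expected for home.
- **Pose:** in the final wrist picture the pad is parallel and touching rail and stop. Its outline is within about 2 mm of the predicted nest pose.
- **Bystanders:** the spacer and nut look unmoved in the pictures. The gripper touched none of the others.

**What disagreed:** the finger ends sat about 20 mm higher than the reported TCP. My first push therefore passed over the pad without moving it, probably clear above it (about 1 N, no more than the noise). I measured the true height from two cameras and lowered with the force watched. I never resolved the cause.

The plate fit left errors of up to about 2.5 pixels, so absolute positions are good to roughly 2–3 mm. The flush seating rests on the contact force and the picture, not on that fit.

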